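# Weigh out the full spring tins with the tip skip and reset it

## Robot

A 7-joint arm with a two-finger parallel gripper is mounted at the origin on a cart in front of the work surface, level with it; the furniture and walls round the work are solid. World frame = base frame: x ahead of the robot, y to its left, z up, the work surface at z = 0. Lengths are in mm, angles in rad, forces in N, time in s.
With the tool pointing down it reaches from about 400 to 875 mm from the base axis. Payload 4.4 kg.
Tool frame: the origin (TCP) lies on the mounting face of the last link; the fingertips stand 173 mm ahead of it and the grasp point (between the pads) lies 155 mm ahead of it; z points along the fingers, y is the line along which they close (so a half turn about z gives the same grasp; the last joint's range is limited). The gripper opens to 85 mm and grips with 20 to 120 N. Pads are 22 mm wide; open, the fingers measure 114 mm over their backs; the gripper's body (76 mm by 85 mm) begins 54 mm behind the grasp point. The pads swing forward as they close: fully open they stand 13 mm farther back than shut.
Start: joints at [1.088, 0.628, 0.038, 1.517, -0.027, 0.996, -0.02], TCP at [263.165, -594.356, 404.713] pointing down, gripper open.
Joint ranges: [-3.06, 3.06], [-0.37, 2.12], [-1.25, 1.32], [0.18, 2.47], [-1.1, 4.24], [0.23, 1.98], [-2.94, 2.94]. Speed limits (rad/s): [2.57, 2.57, 3.14, 3.14, 3.14, 3.14, 3.14].

## Interface

Orientations are given as [roll, pitch, yaw] about the fixed x, y, z axes, in that order (R = Rz(yaw) Ry(pitch) Rx(roll)).
In Python, from cell import * gives the robot as it stands. The module is installed in compiled form; this text tells all that it offers.
- The arm moves only by the tool jog_arm, never from a script. Its argument "steps" is a list of rows, each a list of 7 numbers: the opening, from -1 (shut) to 1 (fully open), so that 0 is half open, then the shift along the tool's x, y, z as a fraction of full scale, then the turn, a rotation vector about the tool's x, y, z as a fraction of full scale. A call has 1 to 10 rows; each row shifts and turns the commanded pose from where the row before left it, along the tool's axes as they then stand; what a row does not reach is not made up. Full scale, the value 1, is 500 mm for a shift and 2 rad for a turn. A row lasts 1/8 s, in which the tool goes at most 62.5 mm and 10.7 degrees, less where a joint would pass 70% of its speed; a pose out of reach is approached as far as the arm can. A call with a number of a shift or a turn outside -1 to 1 is refused whole. A call with a gripper value outside its range is refused whole. The fingers move at their own pace and stop on an object; the grip force is fixed at half the most. Time passes only in rows, so rows that do not move let the fingers close. It gives the time, the measured TCP pose, the force, the opening and the grip force at its end, in the units of the state.
- read_state(): the state, without advancing time (a new reading comes with each control period).
- get_image(name): name is "side" or "top" or "wrist"; returns a dict with "pixels" (384x512x3 uint8, red, green, blue), "depth" (384x512 float32, mm along the optical axis (not along the pixel's ray), 0 where there is no reading), "vertical_fov" (degrees; the focal length in pixels is half the picture's height over the tangent of half this angle, whatever the lens; pixels are square), "cx", "cy" (the principal point, pixels), "R" (3x3) and "t" (3): a world point X has camera coordinates R X + t. Camera axes: x right, y down, z forward; pixel columns grow to the right and rows downward; lengths in mm; the calibration is good to about 2 mm. A picture is of the moment at which its call begins.
- finish_job(): hands the job in; it is judged then, once.
The state is a dict: "clock": time; "qpos": joint angles; "qd": joint speeds; "tau": joint torques, N m; "eef_pos": TCP position; "tool_rot": TCP orientation; "force": force on the tool from outside, world axes, zero at the start; "torque": the same for the moment, N m; "width": finger opening in mm; "gripper_force": force on a finger pad.
Only numpy, scipy, OpenCV 4.12 (cv2) and the standard library are available. Lean on these libraries where they do the work, as an engineer would, in place of code of your own. Each camera call takes 0.05 s, during which the arm holds its last target. There are 200 camera calls.

## Task

Two of the three look-alike tins are full and one is empty; only their weight in the hand tells which. Set the empty one down in the red returns tray and load only the two full ones, one after the other, into the tip skip, so that their weight trips it and it dumps them into its green catch tray; then swing the skip back up to its upright rest. Leave the other things on the bench undisturbed.

Things in the scene. Friction and masses are not known exactly. Their poses are not given: they have to be found in the camera images.
- tin_1: round metal tin with a slip lid, closed, 58 mm across, 20 mm high, lying flat; one of three look-alikes: two are full (about 0.40 kg each), one is empty (about 0.06 kg). Names and places do not tell which, only the weight does. Origin: centre of the underside, z up. Grasp across, low down
- tin_2: round metal tin with a slip lid, closed, 58 mm across, 20 mm high, lying flat; one of three look-alikes: two are full (about 0.40 kg each), one is empty (about 0.06 kg). Names and places do not tell which, only the weight does. Origin: centre of the underside, z up. Grasp across, low down
- tin_3: round metal tin with a slip lid, closed, 58 mm across, 20 mm high, lying flat; one of three look-alikes: two are full (about 0.40 kg each), one is empty (about 0.06 kg). Names and places do not tell which, only the weight does. Origin: centre of the underside, z up. Grasp across, low down
- weigher: fixed stand of the tip skip: two grey cheek plates (y = 95 to 115 mm either side, 215 mm high) and a green catch tray (x -65 to +235, y +-95, floor 6 high, walls 50, far wall 90 mm). Origin on the table below the skip's pivot; x points to the dumping side, away from the robot; y along the pivot axis, which is 190 mm above the table; yaw within 0.25
- skip (a joint): skip's angle about its pivot, rad: 0 upright on its rest, 1.5 fully dumped (forward, to +x of the weigher). No spring: the counterweight holds it upright; it bears one full tin set down gently and trips by itself with two, on release, slowly at first (rotary damper). Empty it is over centre at about 1.0: beyond that it stays dumped, brought back below it falls home to 0 by itself
- skip_floor (a point): middle of the aluminium skip's floor (moves with it; x to the dumping side, y along the pivot, z up). Upright: 71 mm in front of the pivot, 170 mm above the table. Inside 134 mm wide in y; floor x -36 to +34 mm; rear wall leans back, front slopes out at 45 deg to a lip at x 74, z 37; rims 58 mm above the floor. Two tins fit stacked at the middle, fingers apart along y
- reset_bar (a point): middle of the red reset bar on the skip (moves with it): round, 12 mm thick, 140 mm long along y, free but for its end arms. Upright: 125 mm behind and 30 mm above the pivot; dumped: 21 mm in front, 127 mm above it (317 mm above the table). 2 to 3 N towards the robot swings the empty skip back. Yellow counterweights, 50 mm thick, only at its ends (|y| over 52): 82 mm behind, 36 mm above the pivot when upright
- catch_tray (a point): middle of the catch tray's floor, 85 mm in front of the weigher's origin, 6 mm high; axes as the weigher
- returns_tray: low open red returns tray, fixed, 150 x 150 x 14 mm, walls 4 mm, inner floor 4 mm high. Origin: centre of its underside. It stands at the left or the right edge of the work
- levers_bin: bystander: fixed blue open-front bin of black levers, 128 x 96 x 77 mm high, origin: centre of the underside
- glue_pot: bystander: white pot with brown rim, 57 mm across, 62 mm high, loose; origin: centre of the underside
- setup_block: bystander: grey steel block 50 x 50 x 25 mm, loose; origin: centre of the underside
- oiler: bystander: tan oiler bottle with red spout, 32 mm across, 108 mm high, loose; origin: centre of the underside
- loupe: bystander: black eye loupe, 34 mm across, 30 mm high, loose; origin: centre of the underside

How it is judged:
By the outcome, as a careful person would: the job done as asked, in the order asked, and still so for the second after the job is handed in, with the robot touching nothing.
It also fails if it takes over 72 s, if anything falls off the work surface, if the arm or the gripper's body presses on something with over 40 N, if the wrist force passes 120 N, or if a joint passes its speed limit or range.

## Working session

There is one attempt and no reset: what is moved stays moved. The work goes in short steps, Python scripts to look and compute and a tool call to move; the robot and the scene stay as the last step left them, time stands still between calls to the robot, and variables do not carry over. Pictures are saved under pics/ and viewed, at most 10 in all, crops included, and the job is handed in when it is done.

Besides the shell and the picture viewer there is one more tool, called after "Call:" as name(argument=value, ...) on one line, values as JSON. jog_arm: Moves the arm, as the interface text tells. Shift numbers are shares of 500 mm and turn numbers shares of 2 rad, none past 1 either way. Its arguments: {"type":"object","properties":{"steps":{"type":"array"}},"required":["steps"]}

```bash
mkdir -p pics; python3 - <<'E'
from cell import *
import cv2,numpy as np,pickle
for n in("side","top"):
    d=get_image(n); pickle.dump(d,open(f"pics/{n}0.pkl","wb"))
    cv2.imwrite(f"pics/{n}0.png",cv2.resize(d["pixels"][:,:,::-1],(800,600)))
    print(n,d["vertical_fov"],d["cx"],d["cy"],d["R"],d["t"])
s=read_state();print(s)
E
```

```text
side 53.12774918306178 256.8643914139214 185.53019270419554 [[-0.88654474 -0.46263813  0.00209302]
 [-0.26235816  0.49901542 -0.82592482]
 [ 0.38105986 -0.73276843 -0.56377639]] [ 453.0800447   272.3997315  1052.58773443]
top 50.15648564865261 254.88876751358438 188.2398733634728 [[ 0.00931342 -0.9996453  -0.02495056]
 [-0.99482824 -0.00673896 -0.10134769]
 [ 0.10114361  0.02576542 -0.99453814]] [ -19.23837236  526.64368817 1406.65106718]
{'clock': 0.1, 'qpos': array([ 1.08820872,  0.62924357,  0.03846403,  1.51829432, -0.02701057,
        0.99630611, -0.02000069]), 'qd': array([-0.00082302, -0.00132087,  0.00051217, -0.00383243, -0.0003777 ,
        0.00241154,  0.00084021]), 'tau': array([ 1.85179335e-03, -5.64531326e+01,  1.22977540e+00, -1.93972242e+01,
        1.11772958e-02,  5.46301409e-03,  1.54235647e-05]), 'eef_pos': array([ 263.04783783, -594.09406825,  403.87924744]), 'tool_rot': array([-3.13985987e+00,  2.01068622e-05,  4.16764999e-01]), 'force': array([-0.44947183,  0.35085119,  0.84615574]), 'torque': array([ 0.02036983, -0.04964937,  0.02878165]), 'gripper_force': 0.0, 'width': 85.68746533219885}
```

View pics/top0.png

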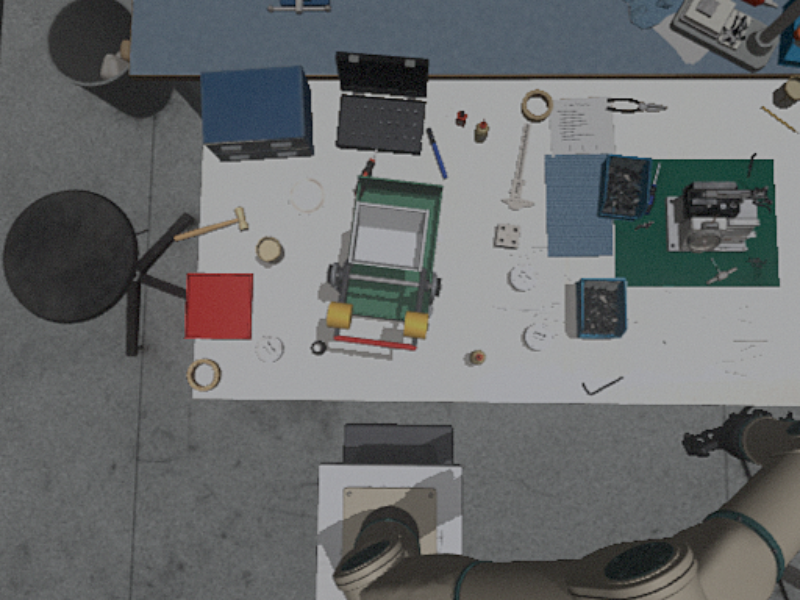

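View pics/side0.png

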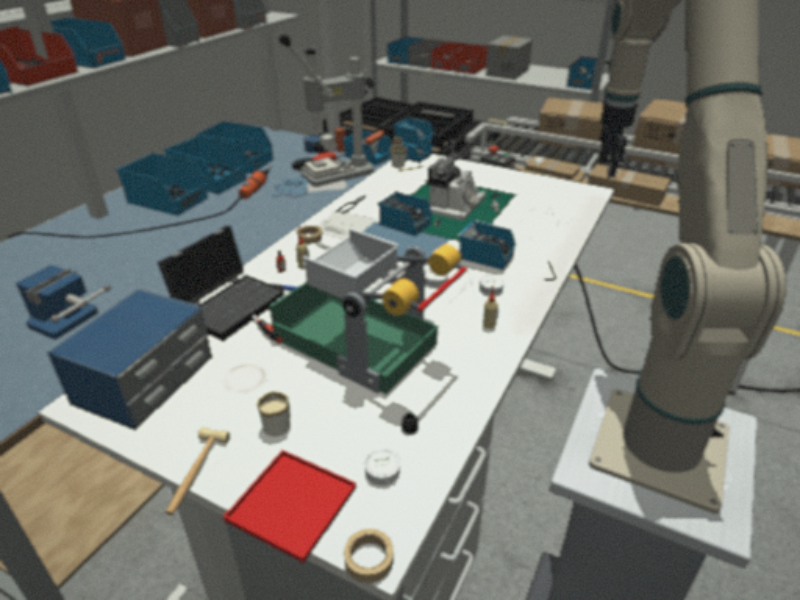

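Top view (800x600): tins at about (268,348), (522,277) and (537,337). The red tray is at (220,306), the skip floor at (390,237) and the reset bar at (375,342). The oiler is at (478,357). In the side view the left tin is at (382,465) and the tray at (292,505).

```bash
cat > h.py <<'E'
import numpy as np,pickle,cv2
def f(d): return d["pixels"].shape[0]/2/np.tan(np.radians(d["vertical_fov"]/2))
def ray(d,u,v):
    return np.array([(u-d["cx"])/f(d),(v-d["cy"])/f(d),1.])
def dep(d,u,v,z=None):
    z=d["depth"][int(round(v)),int(round(u))] if z is None else z
    return d["R"].T@(ray(d,u,v)*z-d["t"])
def plane(d,u,v,h):
    c=-d["R"].T@d["t"]; r=d["R"].T@ray(d,u,v); return c+r*(h-c[2])/r[2]
def tri(ds,uvs):
    A=np.zeros((3,3));b=np.zeros(3)
    for d,(u,v) in zip(ds,uvs):
        c=-d["R"].T@d["t"]; r=d["R"].T@ray(d,u,v); r/=np.linalg.norm(r); P=np.eye(3)-np.outer(r,r); A+=P;b+=P@c
    return np.linalg.solve(A,b)
def proj(d,X):
    c=d["R"]@np.asarray(X,float)+d["t"]; return c[:2]/c[2]*f(d)+[d["cx"],d["cy"]]
E
python3 - <<'E'
from h import *
np.set_printoptions(precision=1,suppress=True)
T=pickle.load(open("pics/top0.pkl","rb"));S=pickle.load(open("pics/side0.pkl","rb"))
s=.64
for n,u,v in [("tinL",268,348),("tinA",522,277),("tinB",537,337),("tray",220,306),("trayTL",187,275),("trayTR",252,275),("trayBL",187,338),("trayBR",252,338),("bar",375,342),("barL",337,338),("barR",414,347),("floor",390,237),("ywL",340,315),("ywR",416,324),("catTL",359,180),("catTR",441,186),("binA",603,308),("binAfl",580,336),("block",507,236),("oiler",478,357),("loupe",318,347),("pot",268,250),("catfloor near",385,300),("table",450,380)]:
    print(n,dep(T,u*s,v*s))
print(tri([T,S],[(268*s,348*s),(382*s,465*s)]), tri([T,S],[(537*s,337*s),(490*s,283*s)]),tri([T,S],[(220*s,306*s),(292*s,505*s)]))
im=T["pixels"][:,:,::-1]
a=cv2.resize(im[130:240,195:295],(500,550),interpolation=cv2.INTER_CUBIC)
b=cv2.resize(im[160:240,300:360],(300,400),interpolation=cv2.INTER_CUBIC)
o=np.zeros((550,800,3),np.uint8);o[:,:500]=a;o[:400,500:]=b
c=cv2.resize(im[205:240,150:190],(171,150),interpolation=cv2.INTER_CUBIC);o[400:,500:671]=c
cv2.imwrite("pics/crop1.png",o)
E
```

```text
tinL [404.2 274.3  26. ]
tinA [ 567.4 -291.2   23.6]
tinB [ 433.8 -323.    23.2]
tray [499.3 393.1   1.6]
trayTL [568.8 468.3  12.6]
trayTR [570.4 320.3   7.2]
trayBL [425.2 461.2  15.2]
trayBR [427.  317.9  -1.4]
bar [414.3  23.3 227.3]
barL [421.3  96.5 224.4]
barR [ 381.8  -51.9 1451.9]
floor [628.1  -1.  172.7]
ywL [463.8  88.7 249.3]
ywR [448.1 -54.6 248.1]
catTL [776.3  73.3  66.9]
catTR [ 755.9 -107.1   93. ]
binA [ 497.2 -462.    48.7]
binAfl [ 436.4 -415.1   33.2]
block [ 659.3 -257.9   28.6]
oiler [ 388.2 -185.3   97.4]
loupe [407.8 166.3   0.8]
pot [623.5 278.6  36.1]
catfloor near [515.3  15.5   6.1]
table [ 336.8 -132.     2.8]
[403.8 276.1  17. ] [ 436.2 -323.7   15.6] [500.4 395.6  -5.4]
```

View pics/crop1.png

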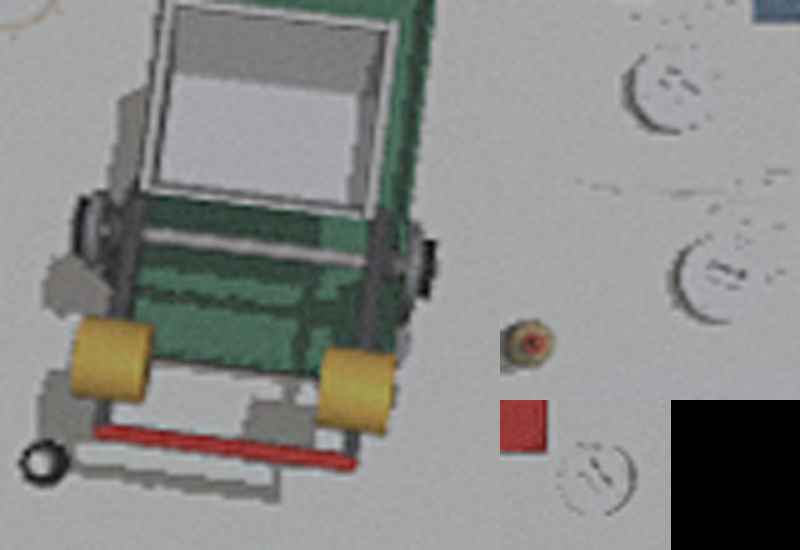

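Tins are at about (404,275), (567,-291) and (434,-323), with tops near z=20. Weigher yaw is about -0.11. I'm moving above the two right-hand tins for a closer look.

Call:
jog_arm(steps=[[1, 0.095, -0.047, 0, 0, 0, 0], [1, 0.095, -0.047, 0, 0, 0, 0], [1, 0.095, -0.047, 0, 0, 0, 0], [1, 0.095, -0.047, 0, 0, 0, 0], [1, 0.095, -0.047, 0, 0, 0, 0], [1, 0.095, -0.047, 0, 0, 0, 0], [1, 0.095, -0.047, 0, 0, 0, 0.088], [1, 0, 0, 0, 0, 0, 0.088], [1, 0, 0, 0, 0, 0, 0.088], [1, 0, 0, 0, 0, 0, 0]])

```text
clock: 1.35
eef_pos: [500.7, -309.0, 404.3]
tool_rot: [3.141, 0.001, -0.109]
force: [0.4, -0.7, 0.1]
width: 85.4
gripper_force: 0.0
```

```bash
cat > look.py <<'E'
from cell import *
from h import *
import sys
np.set_printoptions(precision=2,suppress=True)
def look(tag,n="wrist"):
    d=get_image(n); pickle.dump(d,open(f"pics/{tag}.pkl","wb"))
    cv2.imwrite(f"pics/{tag}.png",cv2.resize(d["pixels"][:,:,::-1],(800,600),interpolation=cv2.INTER_CUBIC)); return d
def move(target,yaw=None):
    "print tool-frame shift in fractions (current yaw), world delta"
    s=read_state(); y=s["tool_rot"][2]; D=np.asarray(target)-s["eef_pos"]
    t=np.array([np.cos(y)*D[0]+np.sin(y)*D[1], np.sin(y)*D[0]-np.cos(y)*D[1], -D[2]])
    print("frac",np.round(t/500,4),"len mm",np.linalg.norm(t), "turn frac", None if yaw is None else -(yaw-y)/2)
def st():
    s=read_state(); print(s["clock"],s["eef_pos"],s["tool_rot"],"F",s["force"],"w",s["width"],s["gripper_force"],"q",s["qpos"])
E
python3 - <<'E'
from look import *
st(); d=look("w1"); S=pickle.load(open("pics/side0.pkl","rb"))
for p in [(567,-291,20),(434,-323,20),(600,-3,170)]: print(proj(d,p)/.64)
E
```

```text
1.35 [ 500.66 -308.97  404.33] [ 3.14  0.   -0.11] F [ 0.39 -0.65  0.13] w 85.43630185475895 0.0 q [ 0.39  0.54  0.18  1.7  -0.12  0.91 -1.06]
[363.03 168.25]
[420.18 323.85]
[-309.08  177.28]
```

View pics/w1.png

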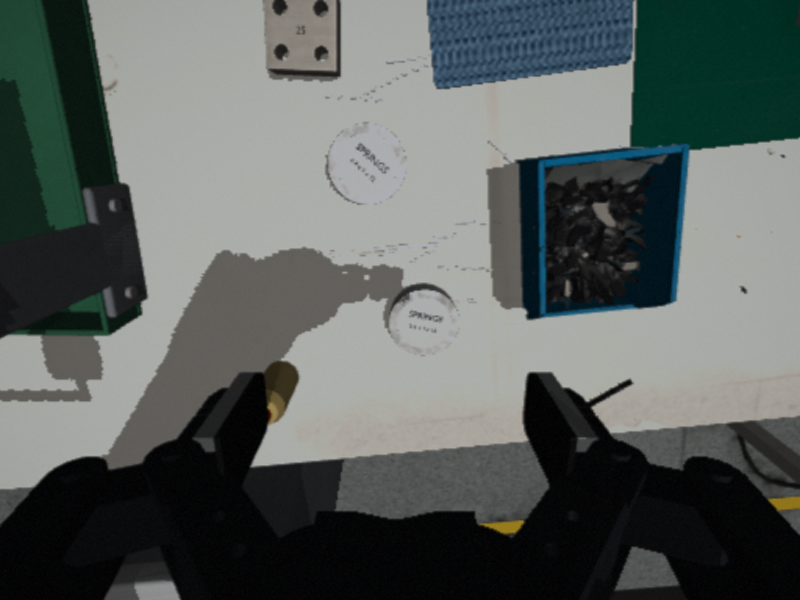

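The wrist view shows two "SPRINGS" tins: lid A at (367,163) and lid B at (425,321). The blue bin is to their right (518-690) and the oiler is at (282,385).

```bash
python3 - <<'E'
from look import *
T=pickle.load(open("pics/top0.pkl","rb"));d=pickle.load(open("pics/w1.pkl","rb"))
for a,b in [((333.6,178.2),(367*.64,163*.64)),((343,216),(425*.64,321*.64))]:
    print("tri",tri([T,d],[a,b]),"plane20 top",plane(T,*a,20)[:2],"wrist",plane(d,*b,20)[:2],"depth",dep(d,*b),dep(T,*a))
X=plane(d,425*.64,321*.64,20); move([X[0],X[1],200]); 
for n,z in(("L",226),("R",226)):
    pass
l=plane(T,195+95/5,130+432/5,226);r=plane(T,195+355/5,130+464/5,226);print("bar",l,r,np.linalg.norm(l-r))
# skip floor corners approx, crop: (170,75),(360,95),(160,180),(350,205)
for p in[(172,75),(358,95),(158,182),(347,207)]: print(plane(T,195+p[0]/5,130+p[1]/5,170), dep(T,195+p[0]/5,130+p[1]/5))
E
```

```text
tri [ 568.96 -293.65   -5.2 ] plane20 top [ 564.64 -290.15] wrist [ 570.52 -294.53] depth [ 570.61 -294.84   24.88] [ 564.75 -290.29   19.15]
tri [ 432.45 -325.59    8.4 ] plane20 top [ 432.79 -321.26] wrist [ 436.17 -327.34] depth [ 438.16 -327.19   25.  ] [ 432.53 -319.89   27.29]
frac [-0.12  0.05  0.41] len mm 215.09317430003293 turn frac None
bar [421.01 101.37 226.  ] [403.32 -54.21 226.  ] 156.58888805003212
[649.88  63.67 170.  ] [649.08  63.32 173.79]
[637.48 -54.69 170.  ] [636.83 -54.68 173.24]
[581.04  71.47 170.  ] [580.67  71.24 172.37]
[565.76 -48.22 170.  ] [563.28 -48.27 187.29]
```

Call:
jog_arm(steps=[[1, -0.0254, 0.0092, 0.082, 0, 0, 0], [1, -0.0254, 0.0092, 0.082, 0, 0, 0], [1, -0.0254, 0.0092, 0.082, 0, 0, 0], [1, -0.0254, 0.0092, 0.082, 0, 0, 0], [1, -0.0254, 0.0092, 0.082, 0, 0, 0], [1, 0, 0, 0, 0, 0, 0]])

```text
clock: 2.15
eef_pos: [432.8, -325.0, 197.3]
tool_rot: [-3.138, 0.006, -0.111]
force: [0.2, -0.5, 1.0]
width: 85.0
gripper_force: 0.0
```

```bash
python3 - <<'E'
from look import *
st(); d=look("w2")
g=read_state()["eef_pos"]
for p in [(435,-325,20),(g[0],g[1],g[2]-155)]: print(proj(d,p)/.64)
E
```

```text
2.15 [ 432.77 -324.98  197.34] [-3.14  0.01 -0.11] F [ 0.22 -0.54  1.  ] w 85.04008378222831 0.0 q [ 0.53  0.8   0.09  1.97 -0.17  0.39 -0.93]
[397.4  361.66]
[398.83 398.29]
```

View pics/w2.png

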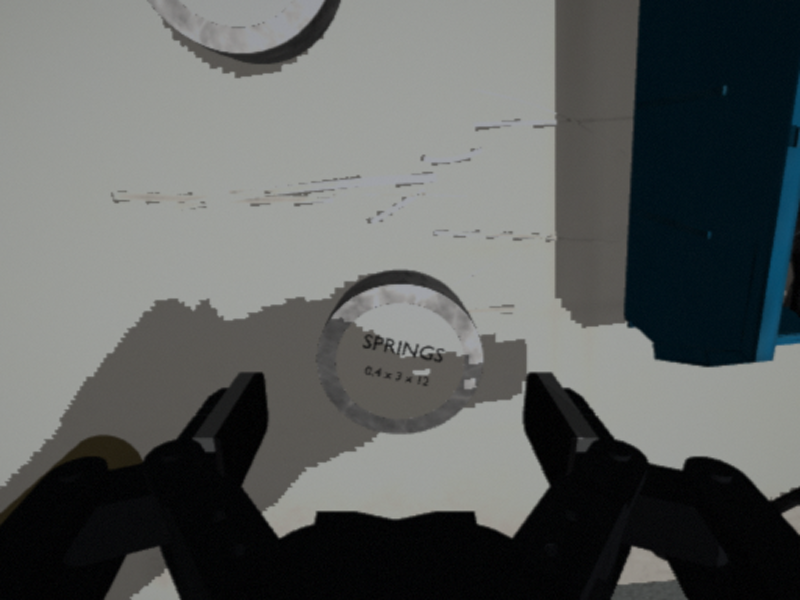

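The tin B lid is centred at (400,359) against a predicted (397,362), so it stands at (436,-326). The fingers straddle it clear of the bin. Next I descend, grip, lift and weigh.

Call:
jog_arm(steps=[[1, 0.006, 0.002, 0.025, 0, 0, 0], [1, 0, 0, 0.025, 0, 0, 0], [1, 0, 0, 0, 0, 0, 0], [-1, 0, 0, 0, 0, 0, 0], [-1, 0, 0, 0, 0, 0, 0], [-1, 0, 0, 0, 0, 0, 0], [-1, 0, 0, 0, 0, 0, 0]])

```text
clock: 3.08
eef_pos: [437.9, -326.5, 175.8]
tool_rot: [3.141, -0.001, -0.111]
force: [-0.9, 2.0, 6.2]
width: 54.6
gripper_force: 62.9
```

Call:
jog_arm(steps=[[-1, 0, 0, -0.04, 0, 0, 0], [-1, 0, 0, -0.04, 0, 0, 0], [-1, 0, 0, 0, 0, 0, 0], [-1, 0, 0, 0, 0, 0, 0], [-1, 0, 0, 0, 0, 0, 0]])

```text
clock: 3.7
eef_pos: [437.5, -326.2, 213.8]
tool_rot: [-3.141, 0.002, -0.111]
force: [-0.8, 0.3, -4.0]
width: 54.5
gripper_force: 65.6
```

```bash
python3 - <<'E'
from look import *
st(); d=look("w3"); print(read_state()["force"])
E
```

```text
3.7 [ 437.46 -326.2   213.82] [-3.14  0.   -0.11] F [-0.8   0.3  -4.04] w 54.50695291961782 65.58165181078948 q [ 0.52  0.77  0.1   1.95 -0.17  0.43 -0.93]
[-0.34  0.35 -3.  ]
```

View pics/w3.png

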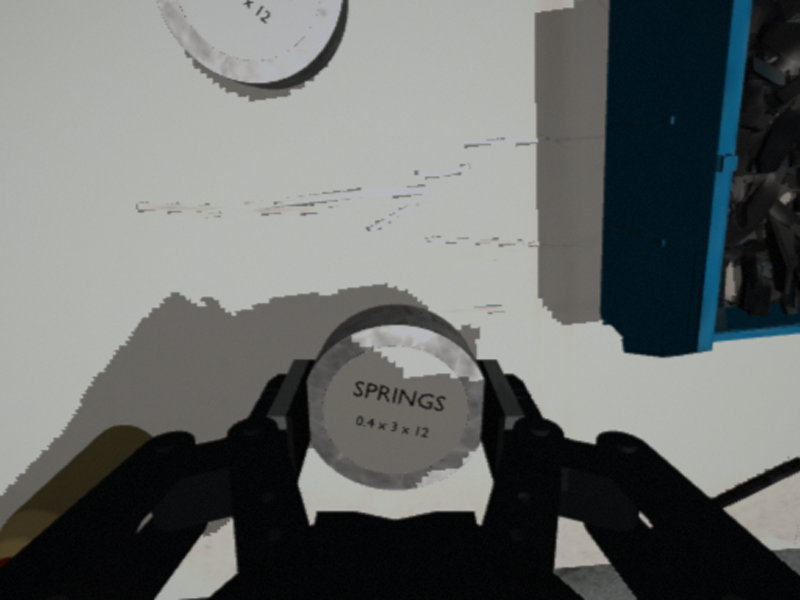

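The force is about -3.5 N, so B is full, and it sits level in the grip. I'm setting it back and weighing A.

Call:
jog_arm(steps=[[-1, 0, 0, 0.05, 0, 0, 0], [-1, 0, 0, 0.024, 0, 0, 0], [-1, 0, 0, 0, 0, 0, 0], [1, 0, 0, 0, 0, 0, 0], [1, 0, 0, 0, 0, 0, 0], [1, 0, 0, -0.06, 0, 0, 0], [1, 0.0857, -0.031, 0, 0, 0, 0], [1, 0.0857, -0.031, 0, 0, 0, 0], [1, 0.0857, -0.031, 0, 0, 0, 0], [1, 0, 0, 0, 0, 0, 0]])

```text
clock: 5.0
eef_pos: [575.0, -291.8, 208.4]
tool_rot: [-3.141, -0.005, -0.106]
force: [-1.8, -0.1, -0.8]
width: 85.8
gripper_force: 0.0
```

```bash
python3 - <<'E'
from look import *
st(); d=look("w4"); im=d["pixels"]
e=read_state()["eef_pos"]; print(proj(d,(570.5,-294,20))/.64, proj(d,(437,-326,20))/.64,proj(d,(e[0],e[1],20))/.64)
E
```

```text
5.0 [ 574.96 -291.76  208.45] [-3.14 -0.01 -0.11] F [-1.85 -0.1  -0.79] w 85.8160643009343 0.0 q [ 0.34  0.87  0.14  1.67 -0.2   0.61 -1.08]
[403.39 368.44] [496.82 610.61] [400.91 364.56]
```

View pics/w4.png

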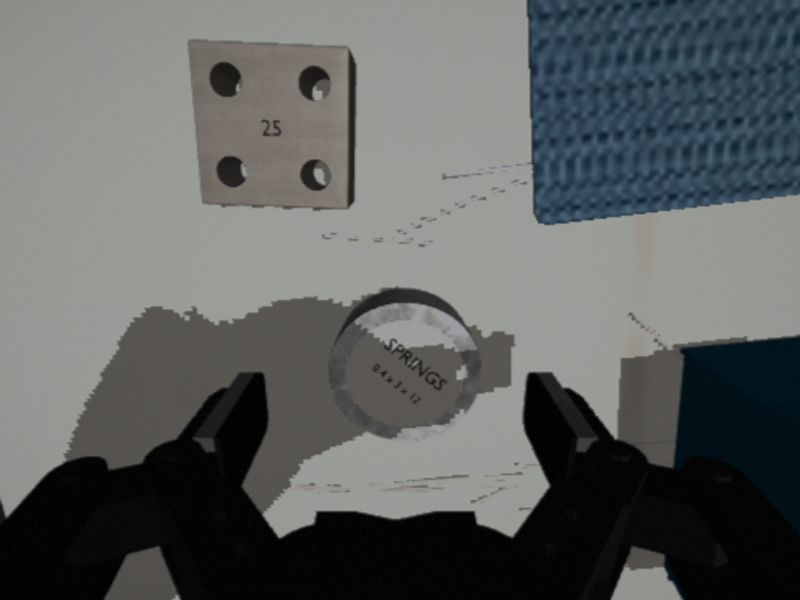

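The tin A lid is at (404,371), about 2.5 mm nearer than the tool. Next: down, grip, lift.

Call:
jog_arm(steps=[[1, -0.005, 0.002, 0.034, 0, 0, 0], [1, 0, 0, 0.03, 0, 0, 0], [1, 0, 0, 0, 0, 0, 0], [-1, 0, 0, 0, 0, 0, 0], [-1, 0, 0, 0, 0, 0, 0], [-1, 0, 0, 0, 0, 0, 0]])

```text
clock: 5.8
eef_pos: [568.5, -295.6, 176.8]
tool_rot: [3.141, -0.002, -0.111]
force: [-1.4, -0.0, 4.5]
width: 54.8
gripper_force: 63.7
```

Call:
jog_arm(steps=[[-1, 0, 0, -0.04, 0, 0, 0], [-1, 0, 0, -0.04, 0, 0, 0], [-1, 0, 0, 0, 0, 0, 0], [-1, 0, 0, 0, 0, 0, 0], [-1, 0, 0, 0, 0, 0, 0]])

```text
clock: 6.42
eef_pos: [567.8, -295.0, 215.1]
tool_rot: [-3.141, 0.001, -0.111]
force: [-0.4, -0.5, -0.3]
width: 55.2
gripper_force: 63.6
```

```bash
python3 - <<'E'
from look import *
for i in range(3): look("x"); print(read_state()["force"])
E
```

```text
[ 0.03 -0.01 -0.26]
[ 0.1  -0.75 -1.5 ]
[-0.26 -0.71 -0.99]
```

A weighs about 0.8 N, so it is the empty one. I'm carrying it high over the skip to the red tray.

Call:
jog_arm(steps=[[-1, 0, 0, -0.1225, 0, 0, 0], [-1, 0, 0, -0.1225, 0, 0, 0], [-1, 0, 0, -0.1225, 0, 0, 0], [-1, 0, 0, -0.1225, 0, 0, 0], [-1, -0.0242, -0.1127, 0, 0, 0, 0], [-1, -0.0242, -0.1127, 0, 0, 0, 0], [-1, -0.0242, -0.1127, 0, 0, 0, 0], [-1, -0.0242, -0.1127, 0, 0, 0, 0], [-1, -0.0242, -0.1127, 0, 0, 0, 0], [-1, -0.0242, -0.1127, 0, 0, 0, 0]])

```text
clock: 7.82
eef_pos: [533.0, 50.6, 460.6]
tool_rot: [-3.142, 0.0, -0.111]
force: [-0.2, -0.3, -1.0]
width: 55.3
gripper_force: 63.9
```

Call:
jog_arm(steps=[[-1, -0.0242, -0.1127, 0, 0, 0, 0], [-1, -0.0242, -0.1127, 0, 0, 0, 0], [-1, -0.0242, -0.1127, 0, 0, 0, 0], [-1, -0.0242, -0.1127, 0, 0, 0, 0], [-1, -0.0242, -0.1127, 0, 0, 0, 0], [-1, -0.0242, -0.1127, 0, 0, 0, 0], [-1, 0, 0, 0, 0, 0, 0]])

```text
clock: 8.7
eef_pos: [496.1, 398.9, 459.4]
tool_rot: [-3.139, 0.003, -0.102]
force: [0.7, 0.0, -0.6]
width: 55.2
gripper_force: 63.9
```

```bash
python3 - <<'E'
from look import *
st(); d=look("w5"); T=pickle.load(open("pics/top0.pkl","rb"))
s=.64
print([plane(T,u*s,v*s,14)[:2] for u,v in[(187,275),(252,275),(187,338),(252,338)]])
move([499,394,225])
# red tray in wrist image + depth
hsv=cv2.cvtColor(d["pixels"],cv2.COLOR_RGB2HSV); m=((hsv[...,0]<8)|(hsv[...,0]>172))&(hsv[...,1]>150)&(hsv[...,2]>60)
ys,xs=np.nonzero(m); print(len(xs)); P=np.array([dep(d,x,y) for x,y in zip(xs,ys)]); P=P[abs(P[:,2])<30]; print(np.percentile(P,[1,50,99],axis=0))
E
```

```text
8.7 [496.09 398.91 459.45] [-3.14  0.   -0.1 ] F [ 0.65  0.02 -0.6 ] w 55.16091500873767 63.93701099557802 q [-0.8   0.56  0.14  1.49 -0.09  1.1  -2.32]
[array([568.64, 467.77]), array([569.54, 318.61]), array([425.24, 461.6 ]), array([426.49, 313.94])]
frac [0.   0.   0.47] len mm 234.5898737859378 turn frac None
9928
[[429.53 322.2    2.73]
 [507.6  392.95   4.72]
 [573.73 467.59  15.31]]
```

Tray centre is confirmed at about (500,393), right under the tool. I'm lowering the tin into it.

Call:
jog_arm(steps=[[-1, 0.001, 0.005, 0.12, 0, 0, 0], [-1, 0, 0, 0.12, 0, 0, 0], [-1, 0, 0, 0.12, 0, 0, 0], [-1, 0, 0, 0.12, 0, 0, 0], [-1, 0, 0, 0.05, 0, 0, 0], [-1, 0, 0, 0.024, 0, 0, 0], [-1, 0, 0, 0, 0, 0, 0]])

```text
clock: 9.62
eef_pos: [499.7, 389.5, 183.7]
tool_rot: [3.141, -0.0, -0.112]
force: [-1.0, 0.7, -0.8]
width: 55.1
gripper_force: 63.9
```

Call:
jog_arm(steps=[[-1, 0, 0, 0.005, 0, 0, 0], [-1, 0, 0, 0, 0, 0, 0], [1, 0, 0, 0, 0, 0, 0], [1, 0, 0, 0, 0, 0, 0], [1, 0, 0, -0.1, 0, 0, 0]])

```text
clock: 10.25
eef_pos: [497.6, 389.3, 228.3]
tool_rot: [3.136, 0.006, -0.111]
force: [-0.1, 1.8, 0.6]
width: 85.3
gripper_force: 0.0
```

Call:
jog_arm(steps=[[1, 0, 0, -0.02, 0, 0, -0.089], [1, 0, 0, 0, 0, 0, -0.089], [1, 0, 0, 0, 0, 0, -0.089], [1, 0, 0, 0, 0, 0, -0.089], [1, -0.097, 0.029, 0, 0, 0, 0], [1, -0.097, 0.029, 0, 0, 0, 0], [1, -0.097, 0.029, 0, 0, 0, 0], [1, 0, 0, 0, 0, 0, 0], [1, 0, 0, 0, 0, 0, 0]])

```text
clock: 11.38
eef_pos: [404.4, 272.8, 241.7]
tool_rot: [-3.141, -0.002, 0.601]
force: [-0.1, 0.3, -0.3]
width: 85.5
gripper_force: 0.0
```

```bash
python3 - <<'E'
from look import *
st(); d=look("w6"); look("top2","top")
e=read_state()["eef_pos"]; print(proj(d,(407,272,20))/.64, proj(d,(e[0],e[1],20))/.64)
E
```

```text
11.375 [404.44 272.85 241.69] [-3.14 -0.    0.6 ] F [-0.11  0.35 -0.35] w 85.50885474716966 0.0 q [-0.6   0.67 -0.08  2.1   0.14  0.38 -1.76]
[401.05 323.55] [395.67 325.84]
```

View pics/w6.png

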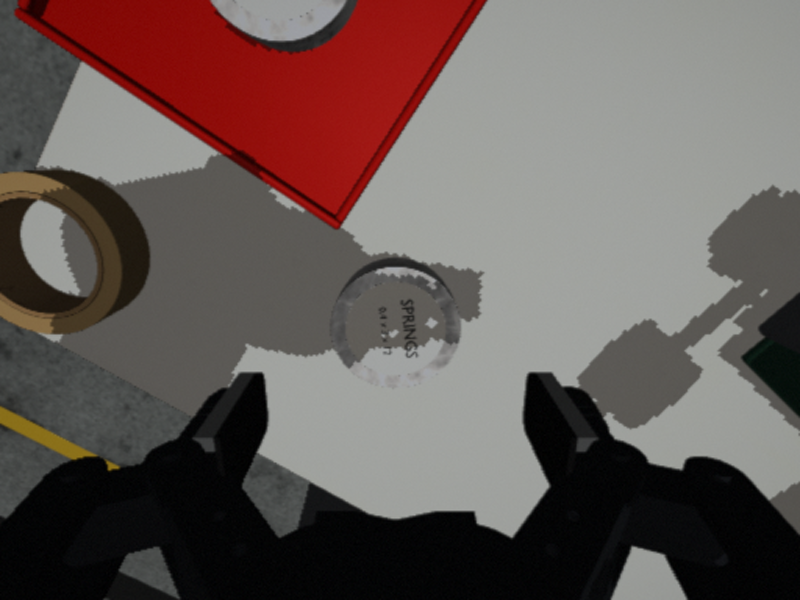

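The tin L lid is at (396,327), right under the tool (396,326), and the empty tin lies in the red tray. The tape roll is clear. I'm grasping L.

Call:
jog_arm(steps=[[1, 0, 0, 0.05, 0, 0, 0], [1, 0, 0, 0.05, 0, 0, 0], [1, 0, 0, 0.03, 0, 0, 0], [1, 0, 0, 0, 0, 0, 0], [-1, 0, 0, 0, 0, 0, 0], [-1, 0, 0, 0, 0, 0, 0], [-1, 0, 0, 0, 0, 0, 0]])

```text
clock: 12.35
eef_pos: [404.1, 272.7, 177.6]
tool_rot: [-3.141, -0.002, 0.601]
force: [-0.6, -0.8, 6.9]
width: 54.6
gripper_force: 62.2
```

Call:
jog_arm(steps=[[-1, 0, 0, -0.1, 0, 0, 0], [-1, 0, 0, -0.1, 0, 0, 0], [-1, 0, 0, -0.1, 0, 0, 0], [-1, 0, 0, -0.1, 0, 0, 0], [-1, 0, 0, -0.1, 0, 0, 0], [-1, 0, 0, -0.07, 0, 0, 0.089], [-1, 0, 0, 0, 0, 0, 0.089], [-1, 0, 0, 0, 0, 0, 0.089], [-1, 0, 0, 0, 0, 0, 0.089], [-1, 0, 0, 0, 0, 0, 0]])

```text
clock: 13.6
eef_pos: [403.2, 272.1, 461.3]
tool_rot: [3.141, 0.001, -0.109]
force: [0.1, -0.2, -4.1]
width: 54.7
gripper_force: 66.9
```

```bash
python3 - <<'E'
from look import *
st(); look("w7"); print(read_state()["force"])
T=pickle.load(open("pics/top0.pkl","rb")); d=pickle.load(open("pics/w1.pkl","rb"))
# fit the depth cloud of the skip region (top view, undisturbed)
v,u=np.mgrid[130:230,195:300]; P=np.array([dep(T,x,y) for x,y in zip(u.ravel(),v.ravel())]).reshape(*u.shape,3)
F=P[(abs(P[...,2]-172)<5)]; print(len(F))
c=cv2.minAreaRect(F[:,:2].astype(np.float32)); print("floor rect",c)
hsv=cv2.cvtColor(T["pixels"],cv2.COLOR_RGB2HSV)[130:230,195:300]
m=((hsv[...,0]>18)&(hsv[...,0]<32)&(hsv[...,1]>120)&(hsv[...,2]>90))
for s in(u<240,u>=240):
    Q=P[m&s]; Q=Q[(Q[:,2]>200)&(Q[:,2]<300)]; print("cw",np.median(Q,0),Q.min(0),Q.max(0))
r=((hsv[...,0]<8)|(hsv[...,0]>172))&(hsv[...,1]>140)
uu,vv=u[r],v[r]; print("bar px",uu.min(),uu.max()); B=np.array([plane(T,x,y,222) for x,y in zip(uu,vv)]); print(cv2.minAreaRect(B[:,:2].astype(np.float32)), np.median(P[r],0))
E
```

```text
13.6 [403.23 272.14 461.35] [ 3.14  0.   -0.11] F [ 0.15 -0.22 -4.14] w 54.66428179557806 66.90270964521915 q [-0.6   0.33 -0.07  1.88  0.03  0.93 -2.36]
[ 0.63 -0.75 -4.43]
910
floor rect ((589.3876342773438, 20.8858642578125), (160.83236694335938, 134.13671875), 83.7595443725586)
cw [465.42  90.92 247.61] [442.56  70.4  227.11] [490.63 111.71 256.7 ]
cw [448.79 -53.81 247.85] [423.21 -74.66 231.27] [471.   -33.27 256.89]
bar px 214 265
((414.390869140625, 25.113506317138672), (154.3705596923828, 9.25338363647461), 83.39179992675781) [414.01  20.38 225.72]
```

L weighs about 4.2 N, so it is full. The skip floor middle is at about (609,4). I'm moving above it for a check.

Call:
jog_arm(steps=[[-1, 0.078, 0.0812, 0, 0, 0, 0], [-1, 0.078, 0.0812, 0, 0, 0, 0], [-1, 0.078, 0.0812, 0, 0, 0, 0], [-1, 0.078, 0.0812, 0, 0, 0, 0], [-1, 0.078, 0.0812, 0, 0, 0, 0], [-1, 0.078, 0.0812, 0, 0, 0, 0], [-1, 0, 0, 0, 0, 0, 0], [-1, 0, 0, 0, 0, 0, 0]])

```text
clock: 14.65
eef_pos: [609.0, 4.3, 460.7]
tool_rot: [-3.141, 0.002, -0.11]
force: [0.0, 0.8, -3.3]
width: 54.3
gripper_force: 66.9
```

```bash
python3 - <<'E'
from look import *
st(); d=look("w8")
y=-.112;c,s=np.cos(y),np.sin(y)
for p in[(36,0),(74,67),(74,-67),(-36,67),(-36,-67),(34,67),(34,-67)]:
    z=207 if p[0]==74 else 170
    print(p,proj(d,(609+c*p[0]-s*p[1],4+s*p[0]+c*p[1],z))/.64)
E
```

```text
14.65 [609.04   4.34 460.65] [-3.14  0.   -0.11] F [ 0.02  0.84 -3.35] w 54.25192215901668 66.88550517428666 q [-0.06  0.51  0.01  1.57 -0.01  1.06 -1.73]
(36, 0) [396.95 223.12]
(74, 67) [258.56 155.98]
(74, -67) [536.51 156.71]
(-36, 67) [291.34 335.82]
(-36, -67) [501.69 336.39]
(34, 67) [283.2  226.21]
(34, -67) [510.69 226.82]
```

View pics/w8.png

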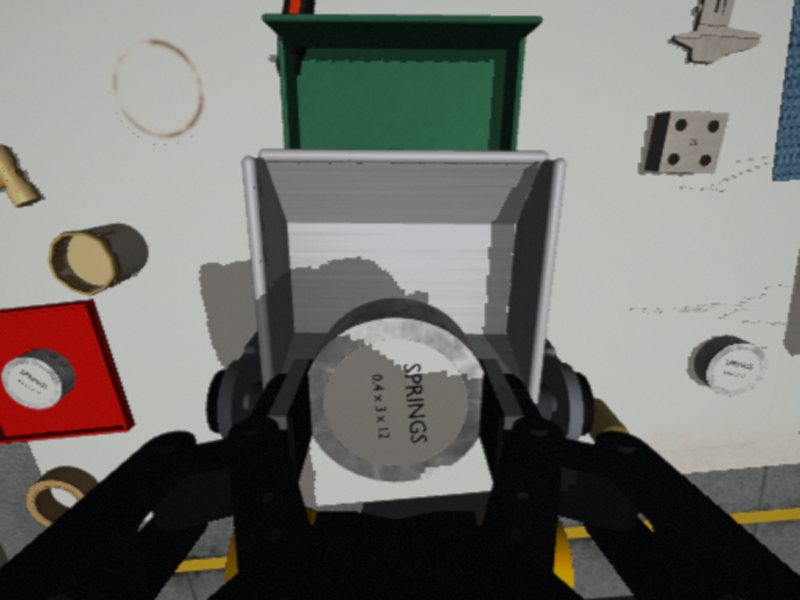

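The skip floor's front edge lies at (288-515, 223), mid 401. That puts the floor centre at about (610,2), roughly 2 mm from the estimate. I'm lowering the tin in gently.

Call:
jog_arm(steps=[[-1, 0.003, 0.005, 0.08, 0, 0, 0], [-1, 0, 0, 0.08, 0, 0, 0], [-1, 0, 0, 0.04, 0, 0, 0], [-1, 0, 0, 0.012, 0, 0, 0], [-1, 0, 0, 0.006, 0, 0, 0], [-1, 0, 0, 0, 0, 0, 0]])

```text
clock: 15.45
eef_pos: [610.8, 2.0, 353.3]
tool_rot: [-3.141, -0.001, -0.11]
force: [0.5, 0.1, -3.7]
width: 54.2
gripper_force: 66.9
```

Call:
jog_arm(steps=[[-1, 0, 0, 0.004, 0, 0, 0], [-1, 0, 0, 0.004, 0, 0, 0], [-1, 0, 0, 0.002, 0, 0, 0], [-1, 0, 0, 0, 0, 0, 0], [-1, 0, 0, 0, 0, 0, 0]])

```text
clock: 16.08
eef_pos: [610.5, 1.6, 347.8]
tool_rot: [3.142, -0.0, -0.111]
force: [-2.1, -0.4, 2.1]
width: 54.1
gripper_force: 67.5
```

Call:
jog_arm(steps=[[0.2, 0, 0, 0, 0, 0, 0], [0.6, 0, 0, 0, 0, 0, 0], [0.6, 0, 0, 0, 0, 0, 0], [0.6, 0, 0, -0.04, 0, 0, 0], [0.6, 0, 0, -0.08, 0, 0, 0], [0.6, 0, 0, -0.08, 0, 0, 0], [0.6, 0, 0, -0.05, 0, 0, 0]])

```text
clock: 16.95
eef_pos: [611.0, 1.6, 474.6]
tool_rot: [-3.141, -0.003, -0.111]
force: [0.1, -0.4, -0.6]
width: 68.1
gripper_force: 0.0
```

```bash
python3 - <<'E'
from look import *
st(); d=look("w9"); e=read_state()["eef_pos"]; print(proj(d,(610,2,190))/.64)
move([437,-325.5,475])
E
```

```text
16.95 [610.99   1.61 474.61] [-3.14 -0.   -0.11] F [ 0.12 -0.39 -0.56] w 68.1471673995545 0.0 q [-0.06  0.5   0.02  1.54 -0.01  1.09 -1.72]
[395.46 288.78]
frac [-0.27  0.69  0.01] len mm 370.81175541713543 turn frac None
```

View pics/w9.png

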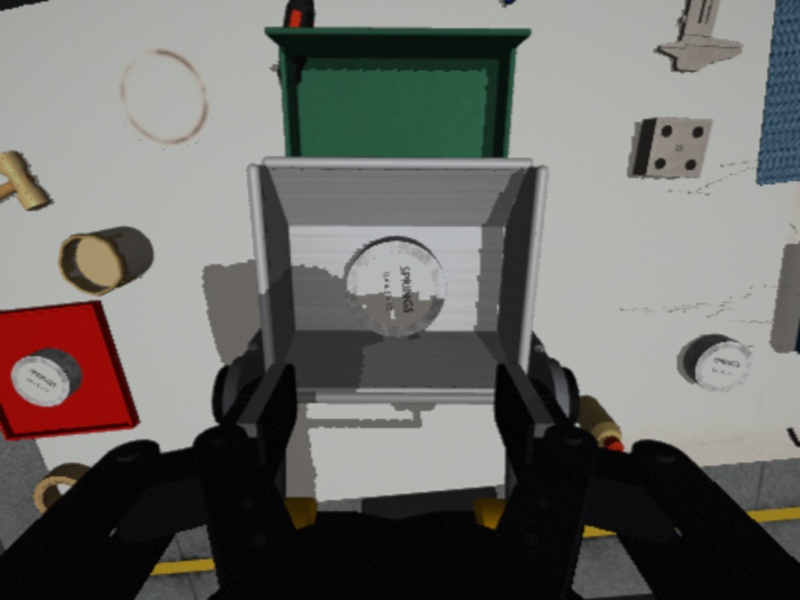

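The tin sits flat in the middle of the skip at (397,286), and the skip is still upright. I'm fetching B. The picture allowance is used up, so the remaining checks are numeric.

Call:
jog_arm(steps=[[1, -0.0389, 0.0986, 0, 0, 0, 0], [1, -0.0389, 0.0986, 0, 0, 0, 0], [1, -0.0389, 0.0986, 0, 0, 0, 0], [1, -0.0389, 0.0986, 0, 0, 0, 0], [1, -0.0389, 0.0986, 0, 0, 0, 0], [1, -0.0389, 0.0986, 0, 0, 0, 0], [1, -0.0389, 0.0986, 0, 0, 0, 0], [1, 0, 0, 0.12, 0, 0, 0], [1, 0, 0, 0.12, 0, 0, 0], [1, 0, 0, 0.12, 0, 0, 0]])

```text
clock: 18.25
eef_pos: [436.9, -326.5, 290.8]
tool_rot: [3.141, -0.002, -0.112]
force: [0.1, -0.7, 0.5]
width: 85.6
gripper_force: 0.0
```

Call:
jog_arm(steps=[[1, 0, 0, 0.12, 0, 0, 0], [1, 0, 0, 0, 0, 0, 0], [1, 0, 0, 0, 0, 0, 0]])

```text
clock: 18.62
eef_pos: [437.6, -326.9, 234.0]
tool_rot: [3.14, -0.002, -0.111]
force: [0.2, 0.1, 0.4]
width: 85.6
gripper_force: 0.0
```

```bash
python3 - <<'E'
from look import *
st(); d=look("w10"); e=read_state()["eef_pos"]
print("pred",proj(d,(437.3,-326.2,20)))
# lid top: points with height 12..35 in the depth image
v,u=np.mgrid[100:300:1,150:360:1]; P=np.array([dep(d,x,y) for x,y in zip(u.ravel(),v.ravel())])
c=(P[:,2]>14)&(P[:,2]<32)&(np.hypot(P[:,0]-437,P[:,1]+326)<45); Q=P[c]; print(len(Q),np.median(Q,0),Q.min(0),Q.max(0),(Q.min(0)+Q.max(0))/2)
E
```

```text
18.625 [ 437.64 -326.88  234.04] [ 3.14 -0.   -0.11] F [0.18 0.07 0.35] w 85.56375894768162 0.0 q [ 0.56  0.73  0.04  1.95 -0.07  0.46 -1.03]
pred [252.09 213.17]
5583 [ 438.47 -325.7    23.77] [ 406.38 -355.05   14.05] [ 465.97 -295.77   25.82] [ 436.17 -325.41   19.93]
```

Call:
jog_arm(steps=[[1, 0, 0, 0.05, 0, 0, 0], [1, 0, 0, 0.04, 0, 0, 0], [1, 0, 0, 0.022, 0, 0, 0], [1, 0, 0, 0, 0, 0, 0], [-1, 0, 0, 0, 0, 0, 0], [-1, 0, 0, 0, 0, 0, 0], [-1, 0, 0, 0, 0, 0, 0]])

```text
clock: 19.55
eef_pos: [437.3, -326.4, 178.0]
tool_rot: [3.141, -0.001, -0.111]
force: [-1.2, 1.2, 11.3]
width: 54.6
gripper_force: 61.7
```

Call:
jog_arm(steps=[[-1, 0, 0, -0.1, 0, 0, 0], [-1, 0, 0, -0.1, 0, 0, 0], [-1, 0, 0, -0.1, 0, 0, 0], [-1, 0, 0, -0.1, 0, 0, 0], [-1, 0, 0, -0.1, 0, 0, 0], [-1, 0, 0, -0.09, 0, 0, 0], [-1, 0, 0, 0, 0, 0, 0]])

```text
clock: 20.42
eef_pos: [437.3, -326.6, 474.9]
tool_rot: [3.138, -0.006, -0.111]
force: [-0.3, 0.1, -3.6]
width: 54.2
gripper_force: 67.0
```

```bash
python3 - <<'E'
from look import *
st(); move([610,2,475])
E
```

```text
20.425 [ 437.27 -326.61  474.87] [ 3.14 -0.01 -0.11] F [-0.27  0.08 -3.56] w 54.24438643741321 67.04125977354124 q [ 0.53  0.4   0.09  1.72 -0.04  1.01 -1.05]
frac [ 0.27 -0.69 -0.  ] len mm 371.2393947612351 turn frac None
```

Call:
jog_arm(steps=[[-1, 0.0386, -0.0988, 0, 0, 0, 0], [-1, 0.0386, -0.0988, 0, 0, 0, 0], [-1, 0.0386, -0.0988, 0, 0, 0, 0], [-1, 0.0386, -0.0988, 0, 0, 0, 0], [-1, 0.0386, -0.0988, 0, 0, 0, 0], [-1, 0.0386, -0.0988, 0, 0, 0, 0], [-1, 0.0386, -0.0988, 0, 0, 0, 0], [-1, 0, 0, 0.08, 0, 0, 0], [-1, 0, 0, 0.08, 0, 0, 0], [-1, 0, 0, 0.026, 0, 0, 0]])

```text
clock: 21.68
eef_pos: [607.7, 2.5, 374.0]
tool_rot: [3.14, 0.009, -0.111]
force: [-1.0, 0.2, -3.3]
width: 54.4
gripper_force: 67.0
```

Call:
jog_arm(steps=[[-1, 0, 0, 0.006, 0, 0, 0], [-1, 0, 0, 0, 0, 0, 0], [-1, 0, 0, 0, 0, 0, 0]])

```text
clock: 22.05
eef_pos: [610.1, 2.3, 376.8]
tool_rot: [-3.141, -0.003, -0.112]
force: [0.3, 0.4, -3.9]
width: 54.3
gripper_force: 67.0
```

Call:
jog_arm(steps=[[-1, 0, 0, 0.006, 0, 0, 0], [-1, 0, 0, 0.006, 0, 0, 0], [-1, 0, 0, 0.003, 0, 0, 0], [-1, 0, 0, 0, 0, 0, 0], [-1, 0, 0, 0, 0, 0, 0]])

```text
clock: 22.68
eef_pos: [609.5, 2.4, 367.9]
tool_rot: [3.141, 0.0, -0.111]
force: [0.1, -0.1, -2.1]
width: 54.7
gripper_force: 67.2
```

Call:
jog_arm(steps=[[0.2, 0, 0, 0, 0, 0, 0], [0.6, 0, 0, 0, 0, 0, 0], [0.6, 0, 0, -0.06, 0, 0, 0], [0.6, 0, 0, -0.12, 0, 0, 0], [0.6, 0, 0, -0.12, 0, 0, 0], [0.6, 0, 0, -0.1, 0, 0, 0], [0.6, 0, 0, 0, 0, 0, 0], [0.6, 0, 0, 0, 0, 0, 0]])

```text
clock: 23.68
eef_pos: [609.4, 2.4, 567.6]
tool_rot: [3.141, 0.0, -0.111]
force: [-0.4, -0.3, -0.6]
width: 68.5
gripper_force: 0.0
```

```bash
cat > sk.py <<'E'
from look import *
def skip(tag):
    T=look(tag,"top"); hsv=cv2.cvtColor(T["pixels"],cv2.COLOR_RGB2HSV)
    v,u=np.mgrid[100:240,190:300]; P=np.array([dep(T,x,y) for x,y in zip(u.ravel(),v.ravel())]).reshape(*u.shape,3); h=hsv[100:240,190:300]
    m=(h[...,0]>18)&(h[...,0]<32)&(h[...,1]>120)&(h[...,2]>90)&(P[...,2]>150)&(P[...,2]<400)
    r=((h[...,0]<8)|(h[...,0]>172))&(h[...,1]>140)&(P[...,2]>150)&(P[...,2]<400)
    for n,k in(("cw",m),("bar",r)):
        Q=P[k]; print(n,len(Q),Q.size and (np.median(Q,0),Q.min(0),Q.max(0)))
    return T,P,h
E
python3 - <<'E'
from sk import *
st(); skip("t3")
E
```

```text
23.675 [609.44   2.41 567.64] [ 3.14  0.   -0.11] F [-0.43 -0.27 -0.57] w 68.46937803798427 0.0 q [-0.06  0.44  0.02  1.39 -0.01  1.31 -1.72]
cw 203 (array([521.87, -64.48, 301.68]), array([495.74, -81.91, 283.3 ]), array([544.94, -39.24, 306.73]))
bar 33 (array([495.12, -50.67, 319.37]), array([491.98, -64.67, 297.65]), array([502.94, -39.57, 322.59]))
```

Call:
jog_arm(steps=[[-1, 0, 0, 0, 0, 0, 0], [-1, 0, 0, 0, 0, 0, 0], [-1, 0, 0, 0, 0, 0, 0], [-1, 0, 0, 0, 0, 0, 0], [-1, 0, 0, 0, 0, 0, 0], [-1, 0, 0, 0, 0, 0, 0], [-1, 0, 0, 0, 0, 0, 0], [-1, 0, 0, 0, 0, 0, 0], [-1, 0, 0, 0, 0, 0, 0], [-1, 0, 0, 0, 0, 0, 0]])

```text
clock: 24.98
eef_pos: [609.6, 2.4, 567.8]
tool_rot: [3.141, 0.0, -0.111]
force: [-0.8, -0.6, -0.2]
width: -0.1
gripper_force: 0.0
```

```bash
cat >> sk.py <<'E'
def tins(d):
    "points in catch tray frame, heights above tray floor"
    v,u=np.mgrid[0:384:1,0:512:1]; z=d["depth"]
    X=(np.stack([(u-d["cx"])/f(d)*z,(v-d["cy"])/f(d)*z,z],-1)-d["t"])@d["R"]
    y=-.112;D=X-[539.5,10,0]; x=np.cos(y)*D[...,0]+np.sin(y)*D[...,1]; yy=-np.sin(y)*D[...,0]+np.cos(y)*D[...,1]
    m=(x>-60)&(x<225)&(abs(yy)<88)&(X[...,2]>12)&(X[...,2]<75)&(z>0)
    p=d["pixels"].astype(int); m&=(p.max(-1)-p.min(-1)<25)&(p.max(-1)>60)
    n,lab,s,c=cv2.connectedComponentsWithStats(m.astype(np.uint8))
    for i in range(1,n):
        if s[i,4]>25: k=lab==i; print("obj px",c[i],s[i,4],"x",np.percentile(x[k],[2,50,98]),"y",np.percentile(yy[k],[2,50,98]),"z",np.percentile(X[k][:,2],[2,50,98]))
E
python3 - <<'E'
from sk import *
st(); T,P,h=skip("t4"); print("top");tins(T); print("wrist");tins(look("w11")); print("side");tins(look("s2","side"))
E
```

```text
24.975 [609.61   2.41 567.84] [ 3.14  0.   -0.11] F [-0.76 -0.57 -0.19] w -0.07227254860910363 0.0 q [-0.06  0.44  0.02  1.39 -0.01  1.31 -1.72]
cw 186 (array([562.37, -70.09, 294.94]), array([533.28, -87.68, 279.14]), array([583.18, -44.6 , 303.13]))
bar 42 (array([550.73, -53.07, 322.06]), array([545.04, -70.13, 295.57]), array([557.63, -39.1 , 326.79]))
top
wrist
obj px [252.35 157.59] 2471 x [  6.17  43.2  105.02] y [-61.73   2.14  61.74] z [24.92 54.08 73.2 ]
side
obj px [260.97 204.03] 33 x [-13.66  -5.71   5.56] y [-87.91 -65.82 -61.99] z [33.94 53.7  69.97]
```

The skip is fully dumped: the bar is at z≈320, x≈551 at its -y end. I'm checking where the tins landed with a height map.

```bash
cat >> sk.py <<'E'
def hmap(d):
    v,u=np.mgrid[0:384,0:512]; z=d["depth"]
    X=(np.stack([(u-d["cx"])/f(d)*z,(v-d["cy"])/f(d)*z,z],-1)-d["t"])@d["R"]
    y=-.112;D=X-[539.5,10,0]; x=np.cos(y)*D[...,0]+np.sin(y)*D[...,1]; yy=-np.sin(y)*D[...,0]+np.cos(y)*D[...,1]
    p=d["pixels"].astype(int); sat=p.max(-1)-p.min(-1)
    for a in range(240,-70,-15):
        r=[]
        for b in range(105,-106,-15):
            k=(abs(x-a)<7.5)&(abs(yy-b)<7.5)&(z>0)&(X[...,2]<240); r.append("%4d%s"%(np.median(X[k][:,2]),"." if np.median(sat[k])<22 else "g") if k.sum()>3 else "   - ")
        print("%4d"%a," ".join(r))
E
python3 - <<'E'
from sk import *
hmap(pickle.load(open("pics/w11.pkl","rb")));hmap(pickle.load(open("pics/t4.pkl","rb")))
E
```

```text
240    0.   89g   90g   90g   90g   90g   90g   90g   89g   90g   89g   89g   89.   89.    0.
 225    1.   49.   32.   34.   34.   35.   42.   36.   37g   38.   37.   42.   39.   47.    0.
 210    0.   23g    6g    6g    6g    6g    6g    6g    6g    6g    6g    6g    6g   25g    0.
 195    0.   27g    6g    6g    6g    6g    6g    6g    6g    6g    6g    6g    6g   23g    0.
 180    0.   27g    6g    6g    6g    6g    6g    6g    6g    6g    6g    6g    6g   24g    0.
 165    0.   26g    6g    6g    6g    6g    6g    6g    6g    6g    6g    6g    6g   24g    0.
 150    0.   24g    6g    6g    6g    6g    6g    6g    6g    6g    6g    6g    6g   23g    0.
 135    0.   22g    6g    6g    6g    6g    6g    6g    6g    6g    6g    6g    6g   23g    0.
 120    0.   24g    6g    6g    6g    6g    6g    6g    6g    6g    6g    6g    6g   25g    0.
 105    0.   23g    6g    6g    6g    6g   25.   25.    6g    6g    6g    6g    6g   23g    0.
  90    0.   22g    6g    6g    6g   26.   26.   26.   26.    6g    6g    6g    6g   25g    0.
  75    0.   26g    6g    6g    6g   26.   26.   26.   2
[... 2188 characters left out ...]
   -     -     -     -     -     0.
  30    -     -     -     -     -     -     -     -     -     -   171.    -     -    21.    - 
  15    -     -     -     -     -     -     -     -     -     -   163.  162.  218.  196.  205.
   0    -     -     -     -     -     -     -     -     -     -   191.  191.  197.  193.  208.
 -15  203.    -     -     -     -     -     -     -     -     -    80.  153.   10.   73.  203.
 -30    -     -     -     -     -     -     -     -     -     -     6.    7.    5.   49.   34.
 -45    -     -     -     -     -     -     -     -     -     -     9.    5g    7g   46.    4.
 -60    -     -     -     -     -     -     -     -     -     -     -    10g    7g   44.    0.
```

One tin is flat in the tray at x≈80. The other leans between it and the dumped lip, at x≈40-60 and z up to 65. Swinging the skip back slowly should push it forward flat. First I lower the shut fingers in front of the bar and look again.

Call:
jog_arm(steps=[[-1, 0, 0, 0.1, 0, 0, 0], [-1, 0, 0, 0.1, 0, 0, 0], [-1, 0, 0, 0, 0, 0, 0], [-1, 0, 0, 0, 0, 0, 0]])

```text
clock: 25.62
eef_pos: [610.4, 2.4, 469.7]
tool_rot: [-3.141, -0.003, -0.111]
force: [0.9, 0.5, 1.2]
width: 0.0
gripper_force: 0.0
```

```bash
python3 - <<'E'
from sk import *
st(); hmap(look("w12")); skip("t5")
E
```

```text
25.625 [610.4    2.41 469.71] [-3.14 -0.   -0.11] F [0.87 0.5  1.16] w 0.0009418095129563794 0.0 q [-0.06  0.51  0.02  1.55 -0.01  1.08 -1.72]
 240    0.   90g   90g   89g   90.   90.   90g   90g   90g   90g   90g   90g   90g   90g    0.
 225    0.   49.   38.   40.   41.   41.   41.   41.   46.   43.   43.   43.   44.   49.    0.
 210    1.   26.    6g    6g    6g    6g    6g    6g    6g    6g    6g    6g    6g   25g    0.
 195    0.   26g    6g    6g    6g    6g    6g    6g    6g    6g    6g    6g    6g   27g    0.
 180    0.   28g    6g    6g    6g    6g    6g    6g    6g    6g    6g    6g    6g   25g    0.
 165    0.   27g    6g    6g    6g    6g    6g    6g    6g    6g    6g    6g    6g   24g    0.
 150    0.   27g    6g    6g    6g    6g    6g    6g    6g    6g    6g    6g    6g   27g    0.
 135    0.   24g    6g    6g    6g    6g    6g    6g    6g    6g    6g    6g    6g   25g    0.
 120    0.   27g    6g    6g    6g    6g    6g    6g    6g    6g    6g    6g    6g   26g    0.
 105    0.   26g    6g    6g    6g    7g   25.   26.    6g    6g    6g    6g    6g   25g    0.
  90   
[... 551 characters left out ...]
 141.  195.
   0    -   126.  169.  161.  161.  160.   69.   69.   69.  160.  161.  161.  172.  129.    - 
 -15    -   106.    -   156.  156.  157.    -     -     -   157.  157.  157.    -   108.    - 
 -30    -     -     -     -     -     -     -     -     -     -     -     -     -    89.    - 
 -45   49.    -     -     -     -     -     -     -     -     -     -     -     -     -     - 
 -60    -     -     -     -     -     -     -     -     -     -     -     -     -     -     - 
cw 215 (array([563.26, -64.62, 295.79]), array([534.93, -87.59, 281.26]), array([594.75,  98.7 , 304.07]))
bar 41 (array([550.99, -53.06, 322.51]), array([545.68, -70.03, 301.68]), array([556.74, -39.13, 326.86]))
```

Tin 2 lies on the skip's 45° front slope, held there by tin 1, so the returning lip could scoop it up. I'll press lightly on tin 1's lid with the shut fingertips and drag it forward, so tin 2 drops clear.

Call:
jog_arm(steps=[[-1, 0.06, -0.016, 0, 0, 0, 0], [-1, 0, 0, 0.1, 0, 0, 0], [-1, 0, 0, 0.1, 0, 0, 0], [-1, 0, 0, 0.1, 0, 0, 0], [-1, 0, 0, 0.1, 0, 0, 0], [-1, 0, 0, 0.09, 0, 0, 0], [-1, 0, 0, 0.024, 0, 0, 0], [-1, 0, 0, 0, 0, 0, 0], [-1, 0, 0, 0, 0, 0, 0]])

```text
clock: 26.85
eef_pos: [641.6, 7.0, 213.3]
tool_rot: [-3.141, -0.004, -0.111]
force: [0.1, -0.2, -0.2]
width: 0.1
gripper_force: 0.0
```

```bash
python3 - <<'E'
from sk import *
st(); skip("t6"); hmap(look("w13"))
E
```

```text
26.85 [641.59   7.01 213.29] [-3.14 -0.   -0.11] F [ 0.08 -0.17 -0.16] w 0.10138228964386178 0.0 q [-0.06  0.85  0.01  1.68 -0.01  0.6  -1.73]
cw 281 (array([566.14, -58.68, 295.66]), array([533.43, -87.66, 279.05]), array([599.89, 101.35, 320.16]))
bar 48 (array([553.05, -50.27, 323.02]), array([547.15, -69.99, 304.25]), array([570.65,  83.4 , 327.89]))
 240    -     -     -     -     -     -     -     -     -     -     -     -     -     -     - 
 225    -    20.    6g    6g    6g    6g    6g    6g    6g    6g    6g    6g    6g   13.    - 
 210    -    33g    6g    6g    6g    6g    6g    6g    6g    6g    6g    6g    6g   32.    - 
 195    -    33g    6g    6g    6g    6g    6g    6g    6g    6g    6g    6g    6g   32.    - 
 180    -    33g    6g    6g    6g    6g    6g    6g    6g    6g    6g    6g    6g   32.    - 
 165    -    33g    6g    6g    6g    6g    6g    6g    6g    6g    6g    6g    6g   32.    - 
 150    -    32g    6g    6g    6g    6g    6g    6g    6g    6g    6g    6g    6g   32.    - 
 135    -    32g    6g    6g    6g    6g    6g    6g    6g    6g    6g    6g  
[... 550 characters left out ...]
    -     -     6g    6g   15.   46.
  30    -     -     6g    -     -     -     -     -     -     -     -     6g    -     6g    - 
  15    -     6g    6g    -     -     -     -     -     -     -     -     6g    6g    -     - 
   0    -     5g    -     -     -     -     -     -     -     -     -     -     -     -     - 
 -15    -     -     -     -     -     -     -     -     -     -     -     -     -     -     - 
 -30    -     -     -     -     -     -     -     -     -     -     -     -     -     -     - 
 -45    -     -     -     -     -     -     -     -     -     -     -     -     -     -     - 
 -60    -     -     -     -     -     -     -     -     -     -     -     -     -     -     -
```

Call:
jog_arm(steps=[[-1, 0, 0, 0.02, 0, 0, 0], [-1, 0, 0, 0.008, 0, 0, 0], [-1, 0, 0, 0.003, 0, 0, 0], [-1, 0, 0, 0.003, 0, 0, 0], [-1, 0, 0, 0, 0, 0, 0]])

```text
clock: 27.58
eef_pos: [640.6, 7.0, 199.2]
tool_rot: [-3.141, -0.002, -0.112]
force: [-10.7, 0.7, 38.8]
width: -0.1
gripper_force: 19.5
```

Call:
jog_arm(steps=[[-1, 0, 0, -0.003, 0, 0, 0], [-1, 0.016, 0, 0, 0, 0, 0], [-1, 0.02, 0, 0, 0, 0, 0], [-1, 0.02, 0, 0, 0, 0, 0]])

```text
clock: 28.08
eef_pos: [666.5, 4.6, 197.4]
tool_rot: [-3.141, 0.004, -0.111]
force: [1.6, -0.2, -0.6]
width: -0.2
gripper_force: 0.0
```

```bash
python3 - <<'E'
from sk import *
st(); hmap(look("w14"))
E
```

```text
28.075 [666.46   4.63 197.43] [-3.14  0.   -0.11] F [ 1.6  -0.19 -0.57] w -0.21842918860242058 0.0 q [-0.05  0.91  0.01  1.6  -0.01  0.64 -1.72]
 240    -     -     -     -     -     -     -     -     -     -     -     -     -     -     - 
 225    -    40.   34.   40.   40.   41.   41.   42.   43.   43.   44.   43.   24.   26.    - 
 210    -    33g    6g    6g    6g    6g    6g    6g    6g    6g    6g    6g    6g   28.    - 
 195    -    34g    6g    6g    6g    6g    6g    6g    6g    6g    6g    6g    6g   31.    - 
 180    -    33g    6g    6g    6g    6g    6g    6g    6g    6g    6g    6g    6g   32.    - 
 165    -    33g    6g    6g    6g    6g    6g    6g    6g    6g    6g    6g    6g   32.    - 
 150    -    33g    6g    6g    6g  106.  105.  107.    7g    6g    6g    6g    6g   32.    - 
 135    -    32g    7g  107.   95.   80.   80.   77.   81.   98.  109.    6g    6g   32.    - 
 120    -    32.    6g    6g   87.    7g   62.    7g   80.   93.    6g    6g    6g   32.    - 
 105    -    32.    6g    6g    6g    6g    -     -     6g    6g    6g    6g    6g   31.    - 
  90 
[... 338 characters left out ...]
    -     -     6g    -     -     - 
  30    -     -     -     -     -     -     -     -     -     -     -     -     -     -     - 
  15    -     -     -     -     -     -     -     -     -     -     -     -     -     -     - 
   0    -     -     -     -     -     -     -     -     -     -     -     -     -     -     - 
 -15    -     -     -     -     -     -     -     -     -     -     -     -     -     -     - 
 -30    -     -     -     -     -     -     -     -     -     -     -     -     -     -     - 
 -45    -     -     -     -     -     -     -     -     -     -     -     -     -     -     - 
 -60    -     -     -     -     -     -     -     -     -     -     -     -     -     -     -
```

Call:
jog_arm(steps=[[-1, 0, 0, -0.11, 0, 0, 0], [-1, 0, 0, -0.11, 0, 0, 0], [-1, 0, 0, -0.11, 0, 0, 0], [-1, 0, 0, -0.11, 0, 0, 0], [-1, 0, 0, -0.1, 0, 0, 0], [-1, -0.05, 0, 0, 0, 0, 0], [-1, 0, 0, 0, 0, 0, 0]])

```text
clock: 29.0
eef_pos: [642.3, 6.9, 465.5]
tool_rot: [3.142, 0.001, -0.111]
force: [-0.8, 0.1, -0.2]
width: 0.3
gripper_force: 0.0
```

```bash
python3 - <<'E'
from sk import *
st(); hmap(look("w15"))
E
```

```text
29.0 [642.28   6.89 465.51] [ 3.14  0.   -0.11] F [-0.82  0.08 -0.21] w 0.2570125456961616 0.0 q [-0.06  0.56  0.02  1.46 -0.01  1.12 -1.73]
 240    0.   24g   25.   90g   90g   90g   89g   89g   89g   89.   89.   89.   89g   89g    0.
 225    0.   48.   31.   33g   34g   35g   43g   35g   35g   36g   37g   38g   37g   44.    0.
 210    0.   26g    6g    6g    6g    6g    6g    6g    6g    6g    6g    6g    6g   25g    0.
 195    0.   27g    6g    6g    6g    6g    6g    6g    6g    6g    6g    6g    6g   25g    0.
 180    0.   27g    6g    6g    6g    6g    6g    6g    6g    6g    6g    6g    6g   25g    0.
 165    0.   26g    6g    6g    6g    6g    6g    6g    6g    6g    6g    6g    6g   25g    0.
 150    0.   29g    6g    6g    6g    6g    6g    6g    6g    6g    6g    6g    6g   25g    0.
 135    0.   25g    6g    6g    6g    6g    6g    6g    6g    6g    6g    6g    6g   26g    0.
 120    0.   29g    6g    6g    6g    6g    6g    6g    6g    6g    6g    6g    6g   26g    0.
 105    0.   25g    6g    6g    6g    6g   25.   26.    7g    6g    6g    6g    6g   26g    0.
  90    0
[... 334 characters left out ...]
    8g    6g   82.   66.   31.   40.
  30  134.   50.    7g  117.  167.   49.   75.   78.   76.  168.  167.  114.    7g   50.  125.
  15  201.  138.  169.   80.   61.   58.   62.   64.   62.   64.   61.   91.  180.  155.  200.
   0    -   116.  168.   84.   73.   69.   66.   66.   70.   74.   76.   85.  168.  140.    - 
 -15    -   106.    -   156.   79.    -     -     -     -    79.  155.   79.    -   121.    - 
 -30   49.    -     -     -     -     -     -     -     -     -     -     -     -   110.    - 
 -45   50.    -     -     -     -     -     -     -     -     -     -     -     -     -     - 
 -60    -     -     -     -     -     -     -     -     -     -     -     -     -     -     -
```

Tin 1 did not move because the fingertips slipped off. I'll grip it properly across y instead, since the column proved clear there, so I need its centre.

```bash
python3 - <<'E'
from sk import *
d=pickle.load(open("pics/w15.pkl","rb"));v,u=np.mgrid[0:384,0:512]; z=d["depth"]
X=(np.stack([(u-d["cx"])/f(d)*z,(v-d["cy"])/f(d)*z,z],-1)-d["t"])@d["R"]
y=-.112;D=X-[539.5,10,0]; x=np.cos(y)*D[...,0]+np.sin(y)*D[...,1]; yy=-np.sin(y)*D[...,0]+np.cos(y)*D[...,1]
k=(x>45)&(x<120)&(abs(yy-8)<40)&(X[...,2]>24)&(X[...,2]<29)
P=np.c_[x[k],yy[k]]; print(len(P),P.min(0),P.max(0))
h=cv2.convexHull(P[P[:,0]>75].astype(np.float32))[:,0]
h=h[h[:,0]>78]
A=np.c_[2*h,np.ones(len(h))]; s=np.linalg.lstsq(A,(h**2).sum(1),rcond=None)[0]; r=np.sqrt(s[2]+s[0]**2+s[1]**2); print("circle",s[:2],r)
e=read_state()["eef_pos"]-[539.5,10,0]; print("tool",np.cos(y)*e[0]+np.sin(y)*e[1],-np.sin(y)*e[0]+np.cos(y)*e[1])
E
```

```text
1055 [ 58.35 -22.84] [109.82  33.77]
circle [81.9   5.34] 28.576142223148768
tool 103.23539374553562 8.338805898962512
```

Call:
jog_arm(steps=[[1, -0.038, 0.006, 0, 0, 0, 0], [1, 0, 0, 0.1, 0, 0, 0], [1, 0, 0, 0.1, 0, 0, 0], [1, 0, 0, 0.1, 0, 0, 0], [1, 0, 0, 0.1, 0, 0, 0], [1, 0, 0, 0.08, 0, 0, 0], [1, 0, 0, 0.04, 0, 0, 0], [1, 0, 0, 0, 0, 0, 0], [1, 0, 0, 0, 0, 0, 0]])

```text
clock: 30.18
eef_pos: [625.0, 5.8, 206.6]
tool_rot: [-3.141, -0.002, -0.111]
force: [-0.2, -0.0, 0.5]
width: 85.4
gripper_force: 0.0
```

Call:
jog_arm(steps=[[1, 0, 0, 0.03, 0, 0, 0], [1, 0, 0, 0.012, 0, 0, 0], [1, 0, 0, 0, 0, 0, 0], [-1, 0, 0, 0, 0, 0, 0], [-1, 0, 0, 0, 0, 0, 0], [-1, 0, 0, 0, 0, 0, 0]])

```text
clock: 30.92
eef_pos: [624.2, 5.4, 185.3]
tool_rot: [3.141, -0.001, -0.111]
force: [-0.5, -1.5, 5.4]
width: 54.3
gripper_force: 63.1
```

Gripped. Sliding tin 1 75 mm towards the far wall.

Call:
jog_arm(steps=[[-1, 0.01, 0, -0.004, 0, 0, 0], [-1, 0.03, 0, 0, 0, 0, 0], [-1, 0.03, 0, 0, 0, 0, 0], [-1, 0.03, 0, 0, 0, 0, 0], [-1, 0.03, 0, 0, 0, 0, 0], [-1, 0.02, 0, 0, 0, 0, 0], [-1, 0, 0, 0.003, 0, 0, 0], [-1, 0, 0, 0, 0, 0, 0]])

```text
clock: 31.92
eef_pos: [699.0, -2.6, 185.4]
tool_rot: [-3.142, -0.002, -0.111]
force: [2.4, -1.1, -0.9]
width: 54.0
gripper_force: 64.6
```

Call:
jog_arm(steps=[[1, 0, 0, 0, 0, 0, 0], [1, 0, 0, 0, 0, 0, 0], [1, 0, 0, -0.1, 0, 0, 0], [1, 0, 0, -0.12, 0, 0, 0], [1, 0, 0, -0.12, 0, 0, 0], [1, 0, 0, -0.12, 0, 0, 0], [1, 0, 0, -0.1, 0, 0, 0], [-1, -0.07, 0, 0, 0, 0, 0], [-1, -0.07, 0, 0, 0, 0, 0], [-1, 0, 0, 0, 0, 0, 0]])

```text
clock: 33.17
eef_pos: [626.7, 5.8, 465.4]
tool_rot: [3.142, 0.002, -0.11]
force: [0.2, -0.5, 0.0]
width: 31.9
gripper_force: 0.0
```

```bash
python3 - <<'E'
from sk import *
st(); hmap(look("w16"))
E
```

```text
33.175 [626.68   5.76 465.41] [ 3.14  0.   -0.11] F [ 0.21 -0.54  0.01] w 31.879630452330588 0.0 q [-0.06  0.54  0.01  1.51 -0.01  1.1  -1.73]
 240    0.   90.   90g   89g   90g   90g   90g   90g   89g   90g   89g   89g   88.   89.    0.
 225    0.   48.   33.   37.   41.   41.   42.   43g   38g   43.   43.   42.   46.   47.    0.
 210    0.   26.    6g    6g    6g    6g    6g    6g    6g    6g    6g    6g    6g   24g    0.
 195    0.   26g    6g    6g    6g    6g    6g    6g    6g    6g    6g    6g    6g   26g    0.
 180    0.   28g    6g    6g    6g    6g   26.   26.    7g    6g    6g    6g    6g   26g    0.
 165    0.   30g    6g    6g    6g   26.   26.   26.   26.    6g    6g    6g    6g   25g    0.
 150    0.   24g    6g    6g    6g   26.   26.   26.   26.    6g    6g    6g    6g   24g    0.
 135    0.   28g    6g    6g    6g    6g   26.   26.    7g    6g    6g    6g    6g   24g    0.
 120    0.   24g    6g    6g    6g    6g    6g    6g    6g    6g    6g    6g    6g   28g    0.
 105    0.   26g    6g    6g    6g    6g    6g    6g    6g    6g    6g    6g    6g   26g    0.
  90   
[... 336 characters left out ...]
    6g    6g   77.   65.   33.   37.
  30  134.   50.    7.  111.    7g  167.  168.  167.  168.   47.   50.  117.    7g   50.  125.
  15  198.  147.  189.   61.   56.   62.  162.  114.  161.   57.   55.   78.  190.  152.  199.
   0    -   125.  158.   72.   70.  160.  160.  160.  160.   72.   71.   75.  177.  135.    - 
 -15    -   111.    -    77.  155.  156.  156.  156.  156.  156.   76.   76.    -   115.    - 
 -30   50.    -     -     -     -     -     -     -     -     -     -     -     -     -     - 
 -45   50.    -     -     -     -     -     -     -     -     -     -     -     -     -     - 
 -60    -     -     -     -     -     -     -     -     -     -     -     -     -     -     -
```

Tin 1 is now at x≈157. Tin 2 slid down to 45°, its lower edge on the tray floor and its upper edge on the lip. I'll pull it clear with a tilted grip, so I'm fitting its plane.

```bash
python3 - <<'E'
from sk import *
d=pickle.load(open("pics/w16.pkl","rb"));v,u=np.mgrid[0:384,0:512]; z=d["depth"]
X=(np.stack([(u-d["cx"])/f(d)*z,(v-d["cy"])/f(d)*z,z],-1)-d["t"])@d["R"]
y=-.112;D=X-[539.5,10,0]; x=np.cos(y)*D[...,0]+np.sin(y)*D[...,1]; yy=-np.sin(y)*D[...,0]+np.cos(y)*D[...,1]
Q=np.stack([x,yy,X[...,2]],-1)
k=(x>30)&(x<95)&(abs(yy)<38)&(Q[...,2]>12)&(Q[...,2]<90); P=Q[k]; print(len(P),P.min(0),P.max(0))
core=P[(abs(P[:,1]-2)<12)]
for a in range(30,92,5):
    s=core[abs(core[:,0]-a)<2.5]; print(a,len(s),s.size and np.percentile(s[:,2],[5,50,95]))
print("yext",[ (a,np.percentile(P[abs(P[:,0]-a)<2.5][:,1],[1,99])) for a in(45,50,55,60,65,70)])
E
```

```text
1362 [ 30.05 -28.57  19.48] [81.17 29.99 65.41]
30 19 [50.46 52.53 54.58]
35 38 [53.1  55.8  58.74]
40 40 [58.47 61.01 64.17]
45 73 [59.81 62.21 64.79]
50 87 [54.4  57.42 59.89]
55 72 [48.39 51.64 54.09]
60 79 [42.56 45.66 49.15]
65 65 [37.33 39.92 42.52]
70 68 [30.67 34.28 36.72]
75 72 [24.61 27.82 31.57]
80 46 [20.23 22.62 25.17]
85 0 0
90 0 0
yext [(45, array([-23.96,  28.54])), (50, array([-25.7 ,  27.28])), (55, array([-25.37,  28.75])), (60, array([-27.19,  29.69])), (65, array([-27.37,  29.96])), (70, array([-25.34,  27.86]))]
```

Tin 2's centre is at about (55,1), z 36, tilted 48°. I'll approach with the tool tilted 0.4 rad, tips pointing back.

Call:
jog_arm(steps=[[1, 0.077, 0.009, 0, 0, 0, 0], [1, 0.077, 0, 0, 0, 0, 0], [1, 0, 0, 0.116, 0, 0, 0], [1, 0, 0, 0.116, 0, 0, 0], [1, 0, 0, 0.116, 0, 0, 0], [1, 0, 0, 0, 0, -0.0667, 0], [1, 0, 0, 0, 0, -0.0667, 0], [1, 0, 0, 0, 0, -0.0667, 0], [1, 0, 0, 0, 0, 0, 0], [1, 0, 0, 0, 0, 0, 0]])

```text
clock: 34.48
eef_pos: [705.3, -7.8, 290.4]
tool_rot: [3.141, 0.398, -0.111]
force: [0.3, 0.2, -0.6]
width: 85.3
gripper_force: 0.0
```

```bash
cat >> sk.py <<'E'
def tool():
    from scipy.spatial.transform import Rotation as R
    s=read_state(); M=R.from_euler("xyz",s["tool_rot"]).as_matrix()
    W=R.from_euler("z",-.112).as_matrix(); p=W.T@(s["eef_pos"]-[539.5,10,0]); Mw=W.T@M
    print("weigher-frame tcp",p,"axis",Mw[:,2],"grasp pt",p+155*Mw[:,2]); return p,Mw
E
python3 - <<'E'
from sk import *
st(); p,M=tool(); t=np.array([57,1.2,38])-155*M[:,2]; print("frac to target",M.T@(t-p)/500)
E
```

```text
34.475 [705.3   -7.82 290.36] [ 3.14  0.4  -0.11] F [ 0.28  0.15 -0.55] w 85.27055572600977 0.0 q [-0.01  0.95 -0.01  1.21 -0.04  1.38 -1.69]
weigher-frame tcp [166.75   0.83 290.36] axis [-0.39 -0.   -0.92] grasp pt [106.65   0.76 147.49]
frac to target [-0.01 -0.    0.24]
```

Call:
jog_arm(steps=[[1, -0.006, 0, 0.08, 0, 0, 0], [1, 0, 0, 0.08, 0, 0, 0], [1, 0, 0, 0.05, 0, 0, 0], [1, 0, 0, 0.02, 0, 0, 0], [1, 0, 0, 0, 0, 0, 0], [1, 0, 0, 0, 0, 0, 0]])

```text
clock: 35.22
eef_pos: [658.7, -2.5, 187.4]
tool_rot: [-3.141, 0.397, -0.111]
force: [-0.4, -0.1, -0.2]
width: 85.8
gripper_force: 0.0
```

```bash
python3 - <<'E'
from sk import *
st(); tool()
E
```

```text
35.225 [658.72  -2.55 187.4 ] [-3.14  0.4  -0.11] F [-0.44 -0.12 -0.23] w 85.78178261555851 0.0 q [-0.01  1.01 -0.02  1.41 -0.04  1.12 -1.68]
weigher-frame tcp [119.87   0.86 187.4 ] axis [-0.39 -0.   -0.92] grasp pt [59.91  0.83 44.47]
```

Call:
jog_arm(steps=[[1, 0, 0, 0.01, 0, 0, 0], [1, 0, 0, 0, 0, 0, 0], [-1, 0, 0, 0, 0, 0, 0], [-1, 0, 0, 0, 0, 0, 0], [-1, 0, 0, 0, 0, 0, 0]])

```text
clock: 35.85
eef_pos: [656.2, -2.1, 182.0]
tool_rot: [-3.141, 0.399, -0.111]
force: [0.7, 1.2, 4.1]
width: 54.7
gripper_force: 62.9
```

Gripped at its full diameter. I'm lifting it out while turning the tool upright, then checking.

Call:
jog_arm(steps=[[-1, 0.004, 0, -0.022, 0, 0, 0], [-1, 0.004, 0, -0.022, 0, 0, 0], [-1, 0, 0, 0, 0, 0, 0], [-1, -0.022, 0, 0, 0, 0.0667, 0], [-1, -0.022, 0, 0, 0, 0.0667, 0], [-1, -0.022, 0, 0, 0, 0.0667, 0], [-1, 0, 0, 0, 0, 0, 0], [-1, 0, 0, 0, 0, 0, 0]])

```text
clock: 36.85
eef_pos: [637.0, -0.2, 208.7]
tool_rot: [3.141, 0.002, -0.111]
force: [0.4, -0.9, -3.4]
width: 54.8
gripper_force: 64.4
```

```bash
python3 - <<'E'
from sk import *
st(); tool(); hmap(look("w17"))
E
```

```text
36.85 [637.02  -0.16 208.7 ] [ 3.14  0.   -0.11] F [ 0.39 -0.88 -3.35] w 54.77862419663182 64.37758737243712 q [-0.05  0.86  0.01  1.69 -0.01  0.6  -1.72]
weigher-frame tcp [ 98.05   0.81 208.7 ] axis [-0. -0. -1.] grasp pt [97.71  0.77 53.7 ]
 240    -     -     -     -     -     -     -     -     -     -     -     -     -     -     - 
 225    -    14.    6g    6g    6g    6g    6g    6g    6g    6g    6g    6g    6g    7g    - 
 210    -    27g    6g    6g    6g    6g    6g    6g    6g    6g    6g    6g    6g   27.    - 
 195    -    33g    6g    6g    6g    6g    6g    6g    6g    6g    6g    6g    6g   33.    - 
 180    -    33g    6g    6g    6g    6g   26.   26.    7g    6g    6g    6g    6g   32.    - 
 165    -    33g    6g    6g    6g   26.   26.   26.   26.    6g    6g    6g    6g   32.    - 
 150    -    33g    6g    6g    6g   26.   26.   26.   26.    6g    6g    6g    6g   32.    - 
 135    -    33g    6g    6g    6g    7g   26.   26.   25.    6g    6g    6g    6g   32.    - 
 120    -    32g    6g    6g    6g  111.  120.   48.  119.  108.    6g    6g    6g   31.    - 
 
[... 437 characters left out ...]
    6g    6g   65.   71.    6g    - 
  30    -     -    47.   55.    6g    6g    -     -     -     6g    6g   54.   58.    -     - 
  15    -    48.    -    52.    6g    6g    6g    6g    6g    6g    6g   52.    -    50.    - 
   0    -     6g    6g    -     6g    -     6g    6g    6g    -     6g    -     6g    6g    - 
 -15    -     6g    6g    -     -     -     -     -     -     -     -     -     6g    6g    - 
 -30    -     -     -     -     -     -     -     -     -     -     -     -     -     -     - 
 -45    -     -     -     -     -     -     -     -     -     -     -     -     -     -     - 
 -60    -     -     -     -     -     -     -     -     -     -     -     -     -     -     -
```

Call:
jog_arm(steps=[[-1, 0, 0, 0.025, 0, 0, 0], [-1, 0, 0, 0.014, 0, 0, 0], [-1, 0, 0, 0, 0, 0, 0], [0, 0, 0, 0, 0, 0, 0], [1, 0, 0, 0, 0, 0, 0], [1, 0, 0, 0, 0, 0, 0], [1, 0, 0, -0.1, 0, 0, 0], [1, 0, 0, -0.12, 0, 0, 0], [1, 0, 0, -0.12, 0, 0, 0], [1, 0, 0, -0.12, 0, 0, 0]])

```text
clock: 38.15
eef_pos: [636.5, -0.1, 421.7]
tool_rot: [-3.141, -0.001, -0.111]
force: [0.4, -0.1, 0.1]
width: 85.3
gripper_force: 0.0
```

Call:
jog_arm(steps=[[-1, 0, 0, -0.08, 0, 0, 0], [-1, -0.05, 0, 0, 0, 0, 0], [-1, 0, 0, 0, 0, 0, 0]])

```text
clock: 38.52
eef_pos: [610.8, 2.9, 460.3]
tool_rot: [-3.141, -0.001, -0.111]
force: [1.0, -1.0, -0.2]
width: 32.1
gripper_force: 0.0
```

```bash
python3 - <<'E'
from sk import *
st(); tool(); hmap(look("w18")); skip("t7")
E
```

```text
38.525 [610.8    2.93 460.32] [-3.14 -0.   -0.11] F [ 1.02 -0.98 -0.16] w 32.092392116493606 0.0 q [-0.06  0.52  0.02  1.56 -0.01  1.06 -1.72]
weigher-frame tcp [ 71.64   0.94 460.32] axis [ 0.  0. -1.] grasp pt [ 71.74   0.98 305.32]
 240    0.   90g   89g   90g   90g   90g   89.   90g   89g   90g   90g   89g   90g   89g    0.
 225    0.   48.   38.   43.   42.   43.   43.   45.   44.   45.   45.   46.   47.   48.    0.
 210    0.   26.    6g    6g    6g    6g    6g    6g    6g    6g    6g    6g    6g   25g    0.
 195    0.   27g    6g    6g    6g    6g    6g    6g    6g    6g    6g    6g    6g   26g    0.
 180    0.   29g    6g    6g    6g    6g   26.   26.    7g    6g    6g    6g    6g   26g    0.
 165    0.   26g    6g    6g    6g   26.   26.   26.   26.    6g    6g    6g    6g   25g    0.
 150    0.   26g    6g    6g    6g   26.   26.   26.   26.    6g    6g    6g    6g   26g    0.
 135    0.   28g    6g    6g    6g    7g   26.   26.    7g    6g    6g    6g    6g   26g    1.
 120    0.   28g    6g    6g    6g    6g    7g   11.    6g    6g    6g    6g    6g   26g    0.
 105    0.
[... 643 characters left out ...]
 144.  197.
   0    -   129.  169.   74.   70.  159.  161.  161.  161.   74.   69.  159.  174.  133.    - 
 -15    -   109.    -     -     -   156.  156.  156.  156.  156.    -   160.    -   112.    - 
 -30    -     -     -     -     -     -     -     -     -     -     -     -     -    92.    - 
 -45   49.    -     -     -     -     -     -     -     -     -     -     -     -     -     - 
 -60    -     -     -     -     -     -     -     -     -     -     -     -     -     -     - 
cw 227 (array([563.16, -64.64, 295.77]), array([533.64, -87.71, 277.8 ]), array([598.76,  99.33, 303.31]))
bar 41 (array([550.86, -53.05, 322.32]), array([545.76, -70.11, 296.7 ]), array([557.46, -39.1 , 327.12]))
```

Both tins now lie flat in the catch tray. Next I push the reset bar slowly towards the robot with shut fingers.

Call:
jog_arm(steps=[[-1, 0, 0, 0, 0, 0, 0], [-1, -0.05, 0, 0, 0, 0, 0], [-1, -0.02, 0, 0, 0, 0, 0], [-1, -0.02, 0, 0, 0, 0, 0], [-1, -0.02, 0, 0, 0, 0, 0], [-1, -0.02, 0, 0, 0, 0, 0], [-1, -0.02, 0, 0, 0, 0, 0]])

```text
clock: 39.5
eef_pos: [536.4, 11.2, 459.0]
tool_rot: [3.141, 0.001, -0.111]
force: [1.2, -0.3, -1.2]
width: 0.1
gripper_force: 0.9
```

Call:
jog_arm(steps=[[-1, -0.02, 0, 0, 0, 0, 0], [-1, -0.02, 0, 0, 0, 0, 0], [-1, -0.02, 0, 0, 0, 0, 0], [-1, -0.02, 0, 0, 0, 0, 0]])

```text
clock: 40.0
eef_pos: [496.6, 15.5, 459.3]
tool_rot: [3.141, 0.001, -0.111]
force: [1.0, 0.3, -0.6]
width: 0.2
gripper_force: 0.3
```

```bash
python3 - <<'E'
from sk import *
st(); tool(); skip("t8")
E
```

```text
40.0 [496.63  15.51 459.31] [ 3.14  0.   -0.11] F [ 1.04  0.25 -0.61] w 0.18261828346881 0.3136139432899654 q [-0.1   0.34  0.01  1.86 -0.01  0.94 -1.76]
weigher-frame tcp [-43.22   0.68 459.31] axis [-0. -0. -1.] grasp pt [-43.31   0.65 304.31]
cw 200 (array([502.86, -61.85, 297.73]), array([478.41, -78.95, 199.58]), array([535.02, -39.17, 305.93]))
bar 41 (array([471.04, -42.45, 309.19]), array([467.61, -59.21, 304.44]), array([476.76, -25.76, 314.57]))
```

Call:
jog_arm(steps=[[-1, -0.01, 0, 0, 0, 0, 0], [-1, 0, 0, -0.1, 0, 0, 0], [-1, 0, 0, -0.1, 0, 0, 0], [-1, 0, 0, -0.04, 0, 0, 0], [-1, 0, 0, 0, 0, 0, 0], [-1, 0, 0, 0, 0, 0, 0], [-1, 0, 0, 0, 0, 0, 0], [-1, 0, 0, 0, 0, 0, 0], [-1, 0, 0, 0, 0, 0, 0], [-1, 0, 0, 0, 0, 0, 0]])

```text
clock: 41.3
eef_pos: [492.5, 16.0, 579.2]
tool_rot: [3.141, 0.0, -0.111]
force: [-0.6, -0.2, -0.0]
width: 0.3
gripper_force: 0.0
```

Call:
jog_arm(steps=[[-1, 0, 0.1, 0, 0, 0, 0], [-1, 0, 0.1, 0, 0, 0, 0], [-1, 0, 0.1, 0, 0, 0, 0], [-1, 0, 0.1, 0, 0, 0, 0], [-1, 0, 0.1, 0, 0, 0, 0], [-1, 0, 0, 0, 0, 0, 0], [-1, 0, 0, 0, 0, 0, 0], [-1, 0, 0, 0, 0, 0, 0]])

```text
clock: 42.3
eef_pos: [465.2, -231.0, 579.4]
tool_rot: [-3.141, 0.0, -0.109]
force: [0.7, 0.3, -0.2]
width: 0.1
gripper_force: 0.0
```

```bash
python3 - <<'E'
from sk import *
st(); T,P,h=skip("t9"); hmap(T); look("s9","side")
T0=pickle.load(open("pics/top0.pkl","rb"))
# bystander change check, top image vs start
D=np.abs(T["pixels"].astype(int)-T0["pixels"]).max(-1)>60; D=cv2.morphologyEx(D.astype(np.uint8),cv2.MORPH_OPEN,np.ones((3,3)))
n,l,s,c=cv2.connectedComponentsWithStats(D)
print([(c[i].round(),s[i,4],dep(T,*c[i]).round()) for i in range(1,n) if s[i,4]>25 and c[i][1]<255])
E
```

```text
42.3 [ 465.22 -230.96  579.38] [-3.14  0.   -0.11] F [ 0.74  0.32 -0.18] w 0.10931959045298947 0.0 q [ 0.29  0.28  0.16  1.61 -0.05  1.26 -1.22]
cw 422 (array([456.78,  72.14, 247.51]), array([425.88, -74.55, 226.02]), array([491.24, 114.11, 256.1 ]))
bar 146 (array([414.13,  21.91, 225.68]), array([402.67, -51.24, 218.7 ]), array([425.63, 101.79, 232.35]))
 240    0.    -     -     -     -     -     -     -     -     -     -     -     -     -     0.
 225    6.   46.   34.   38.   37.   44.   46.   39.   38.   41.   37.   30.   49.   48.    0.
 210    1.   16.    5g    6g    6g    5g    6g    5g    5g    7g    5g    5g    5g    8.    0.
 195    1.   33g    6g    5g    4g    9g    8g    6g    7g    7g    6g    6g    6g    9.    0.
 180    0.   51.    -     -     -     -     -     -     -     -     -     -     6g    6.    1.
 165    0.    -     -     -     -     -     -     -     -     -     -     -     6g    9.    1.
 150    0.    -     -   208.  207.  210.  207.  210.  208.  204.    -     -     7g    8.    0.
 135    0.    -   226.  201.  201.  201.  197.  200.  201.  201.  200.  201
[... 1025 characters left out ...]
 6g    7.    7g    7.  212.   51.   18.
 -45    -     9g  213.    7g    6g    5g    5g    7g    6g    6.    6g    3g  217.   48g    1.
 -60    -     -   220.   46g   18g   11g   23g   11g   14g    7.   31g  235g  221.  236g    1.
[(array([332., 213.]), np.int32(1385), array([ 410., -158.,  795.])), (array([400., 172.]), np.int32(39), array([ 476., -268.,  792.])), (array([404., 177.]), np.int32(43), array([ 469., -274.,  793.])), (array([380., 195.]), np.int32(783), array([ 438., -232.,  805.])), (array([139., 195.]), np.int32(235), array([500., 390.,  30.])), (array([397., 196.]), np.int32(62), array([ 437., -258.,  805.])), (array([391., 211.]), np.int32(45), array([ 413., -247.,  810.]))]
```

The skip is back at its starting pose and empty, the empty tin is in the returns tray, and nothing else visible has changed. The gripper is clear, so I'm handing in.

```bash
python3 -c "
from cell import *
print(finish_job())"
```

```text
the job is handed in; nothing more can be done
None
```

The job is handed in after about 42 s: the empty tin is in the red returns tray, the two full tins tripped the skip, and the skip is back upright. The dump did not finish cleanly: the second tin hung on the skip's lip, so I slid the first one forward and lifted the second off, and both then lay flat in the green catch tray. While doing that I pressed on the first tin's lid with up to about 39 N at the wrist.

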